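# Zero the shaker, then hold the vial block in its corner

## Task

Turn the shaker's speed knob, the left one of the two, fully back to its zero stop and leave the timer knob as it is. Then stand the block with the capped vials flat on the shaker's platform and press it gently into the corner, one long side flush along the back rail and one end against the side rail, without knocking the other things on the bench about. Finish while still holding it pressed against both rails at once, so that the clamp bar can be brought up to it: do not let go.

Things in the scene. Friction and masses are not known exactly. Their poses are not given: they have to be found in the camera images.
- vial_block: machined aluminium block 56 mm (its x) by 95 mm (its y) by 50 mm high, about 0.5 kg, with 15 capped amber vials standing 14 mm out of its top (64 mm in all; grip the block, not them). Take it across its 56 mm width by the upper half of its long sides, above the height of the rails. Origin at the centre of its underside, z up; the same either way round
- shaker: heavy platform shaker, fixed: 305 mm deep (its x; front to -x), 245 mm wide (its y), sloping dark control panel at the front, flat dark platform 190 x 240 mm at the rear, its top 100 mm above the bench. Origin on the bench under its middle. A clamp bar lies across the platform's front, 152 to 172 mm from the back rail's inner face, up to 29 mm above the platform; it stays there
- back_rail: fixed aluminium rail, 12 mm thick, standing 15 mm above the platform, along the platform's far edge (along shaker y); its inner face, which looks to shaker -x, passes through its origin, at the platform's top
- side_rail: fixed aluminium rail, 12 mm thick, 15 mm high and 138 mm long, along the platform's left edge (along shaker x); its inner face, which looks to shaker -y, passes through its origin, at the platform's top
- corner (a point): the inner corner where the faces of the two rails meet, at the height of the platform's top; axes as the shaker's: the pocket lies to its -x (28 mm to the block's middle when seated) and -y (47.5 mm). Metal rubs on metal with a friction of about 0.6: pushed hard on one rail, the block can stick just short of the other, so come up to the first rail lightly
- speed_knob (a joint): angle of the speed knob in rad: 0 at its zero stop, growing clockwise as seen from above (to 4.7); stays where it is left (friction 0.03 N m). To zero it, turn it counter-clockwise until it stops
- speed_top (a point): centre of the top of the speed knob, the left one (shaker +y): black bar grip 38 mm long, 13 mm thick, 22 mm tall on a 42 mm round skirt; the panel is 28 mm below this point. z: the knob's axis, square to the panel, leaning 15 degrees to the shaker's front; x: along the bar to its white pointer end, turns with the knob. The platform's edge is 63 mm behind the axis
- timer_pointer (a point): pointer end (18 mm from the axis) of the other knob, the timer: the same shape, 110 mm to the right (shaker -y); it is to be left as it is
- spare_block: bystander: bare machined aluminium block without vials, 70 x 95 x 36 mm, six wide bores in its top; origin at the centre of its underside
- beaker: bystander: small glass beaker, 52 mm across, 68 mm tall; origin under its centre
- column: bystander: steel chromatography column lying on the bench, 170 mm long, 15 mm thick at the end nuts; origin under its middle
- wrench: bystander: small steel wrench lying on the bench, 130 mm long; origin under its middle
- solvent_bottle: bystander: capped glass bottle, 86 mm across, 175 mm tall; origin under its centre
- vial_carton: bystander: flat white carton, 100 x 130 x 36 mm; origin under its centre
- cap_jar: bystander: clear plastic jar, 60 mm across, 75 mm tall; origin under its centre
There are look-alikes about, which are no part of the job. What is shaped like the vial_block but blue or brown is not meant.

How it is judged:
By the outcome, as a careful person would: the job done as asked, in the order asked, and still so for the second after the job is handed in, while the arm keeps its last pose, push and grip.
It also fails if it takes over 72 s, if anything falls off the work surface, if the arm or the gripper's body presses on something with over 40 N, if the wrist force passes 120 N, or if a joint passes its speed limit or range.

## Robot

A 6-joint arm with a two-finger parallel gripper is mounted at the origin on the work surface. World frame = base frame: x ahead of the robot, y to its left, z up, the work surface at z = 0. Lengths are in m, angles in degrees, forces in N, time in s.
With the tool pointing down it reaches from about 0.375 to 0.9 m from the base axis. Payload 3.1 kg.
Tool frame: the origin (TCP) lies at the very end of the fingers, on their centre line; the grasp point (between the pads) lies 19 mm behind it; x points along the fingers, z is the direction in which the jaws open and shut, and the axes are right-handed (so a half turn about x gives the same grasp; the last joint's range is limited). The gripper opens to 87 mm and grips with 3 to 60 N. Pads are 19 mm wide; open, the fingers measure 117 mm over their backs; the gripper's body (75 mm by 190 mm) begins 51 mm behind the grasp point.
Start: joints at [63.684, 30.224, 82.088, -0, 67.689, -10.227], TCP at [0.173, 0.601, 0.223] pointing down, gripper open.
Joint ranges: [-176.69, 176.69], [-43.24, 126.21], [12.49, 139.97], [-82, 262], [0, 151.66], [-163.58, 163.58]. Speed limits (degrees/s): [159.86, 159.86, 180, 180, 180, 180].

## Interface

Orientations are given as a 3x3 rotation matrix whose columns are the frame's x, y, z axes.
In Python, from rig import bot gives the robot as it stands.
- The arm moves only by the tool send_rows, never from a script. Its arguments are lists of equal length, an entry for each row: "fingers": the opening, from 0 (shut) to 1 (fully open); "dp": the shift along the world's x, y, z in mm, a list of three; "turn": the turn, a rotation vector about the world's x, y, z in rad, a list of three. In form: {"fingers": [fingers, ...], "dp": [[tx, ty, tz], ...], "turn": [[rx, ry, rz], ...]}. A call has 1 to 10 rows; each row is the pose to reach, as a shift and turn from the pose measured when the call began; what a row does not reach only later rows make up. A row lasts 1/12 s, in which the tool goes at most 41.7 mm and 7.16 degrees, less where a joint would pass 70% of its speed; a pose out of reach is approached as far as the arm can. A call with a gripper value outside its range is refused whole. The fingers move at their own pace and stop on an object; the grip force is fixed at half the most. Time passes only in rows, so rows that repeat a pose let the fingers close. It gives the time, the measured TCP pose, the force and the opening at its end, in the units of the state.
- bot.read_state(): the state, without advancing time (a new reading comes with each control period).
- bot.capture(name): name is "side" or "top"; returns a dict with "img" (480x640x3 uint8, blue, green, red), "z_map" (480x640 float32, m along the optical axis (not along the pixel's ray), 0 where there is no reading), "mtx" (3x3 intrinsics, pixels), "origin" and "orientation" of the camera in the world. Camera axes: x right, y up, looking along -z (the intrinsics and any distortion apply to the point x, -y, -z); pixel columns grow to the right and rows downward; lengths in m; the calibration is good to about 2 mm. A picture is of the moment at which its call begins.
- bot.hand_in(): hands the job in, once; it reports no verdict.
The state is a dict: "time_s": time; "joint_positions": joint angles; "qvel": joint speeds; "tau": joint torques, N m; "position": TCP position; "tcp_rot": TCP orientation; "force": force on the tool from outside, world axes, zero at the start; "moment": the same for the moment, N m; "opening": opening from 0.0 (shut) to 1.0 (fully open).
Only numpy, scipy, OpenCV 4.12 (cv2) and the standard library are available. Lean on these libraries where they do the work, as an engineer would, in place of code of your own. Each camera call takes 0.05 s, during which the arm holds its last target.

## Working session

There is one attempt and no reset: what is moved stays moved. The work goes in short steps, Python scripts to look and compute and a tool call to move; the robot and the scene stay as the last step left them, time stands still between calls to the robot, and variables do not carry over. Pictures are saved under pics/ and viewed, and the job is handed in when it is done.

Besides the shell and the picture viewer there is one more tool, called by a JSON object that holds its "method" and its "body". send_rows: Moves the arm, as the interface text tells. Its arguments: {"type":"object","properties":{"fingers":{"type":"array","items":{"type":"number"}},"dp":{"type":"array","items":{"type":"array","items":{"type":"number"}}},"turn":{"type":"array","items":{"type":"array","items":{"type":"number"}}}},"required":["fingers","dp","turn"]}

```bash
ls; mkdir -p pics; python3 - <<'E'
from rig import bot
import cv2,numpy as np
s=bot.read_state();print(s)
for n in("side","top"):
    c=bot.capture(n);cv2.imwrite(f"pics/{n}0.png",c["img"]);np.savez(f"{n}0.npz",**c);print(n,c["mtx"],c["origin"],c["orientation"],[k for k in c])
E
```

```text
pics
{'time_s': 0.0, 'joint_positions': array([ 6.36841347e+01,  3.02801856e+01,  8.21583366e+01, -1.71522744e-05,
        6.76881731e+01, -1.02264465e+01]), 'qvel': array([-0.11111139, -0.01696507,  0.06379373,  0.01939143,  0.03089738,
       -0.09357086]), 'tau': array([ 2.28512454e-04, -4.40047252e+01, -1.76592779e+01,  6.33102749e-02,
        5.83349273e-02, -1.72621135e-04]), 'position': array([0.17283677, 0.59984859, 0.22154773]), 'tcp_rot': array([[-9.80041125e-04, -9.60830191e-01,  2.77136039e-01],
       [-1.98220566e-03,  2.77137494e-01,  9.60828226e-01],
       [-9.99997555e-01,  3.92310551e-04, -2.17616918e-03]]), 'force': array([-0.941767  , -0.55328799,  0.03623871]), 'moment': array([-0.03329768, -0.04113246, -0.03849014]), 'opening': 0.9982740346058648}
side [[596.18776281   0.         314.54499125]
 [  0.         596.18776281 242.22330542]
 [  0.           0.           1.        ]] [ 0.02111184 -1.13615905  1.08124627] [[ 0.91400692  0.24692641 -0.32189859]
 [-0.40557967  0.57535346 -0.710263  ]
 [ 0.00982278  0.77974082  0.62602538]] ['img', 'z_map', 'mtx', 'origin', 'orientation']
top [[575.02325994   0.         319.21969334]
 [  0.         575.02325994 245.57025588]
 [  0.           0.           1.        ]] [ 0.37967211 -0.03669804  1.78431449] [[ 0.02808415  0.99577059 -0.08747689]
 [-0.99960298  0.02777748 -0.0047212 ]
 [-0.00227134  0.08757475  0.99615536]] ['img', 'z_map', 'mtx', 'origin', 'orientation']
```

View pics/side0.png

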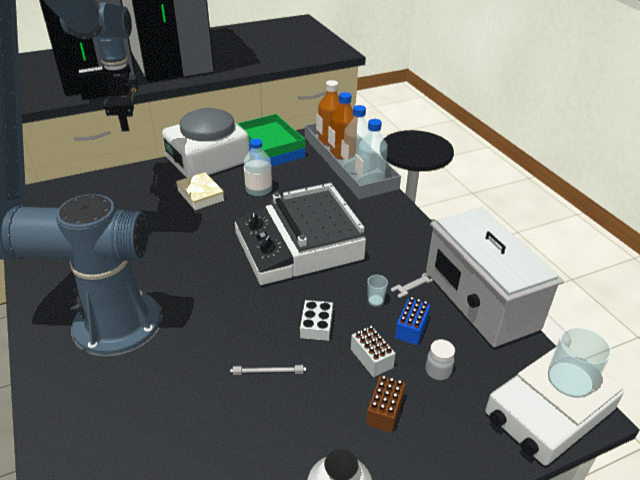

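View pics/top0.png

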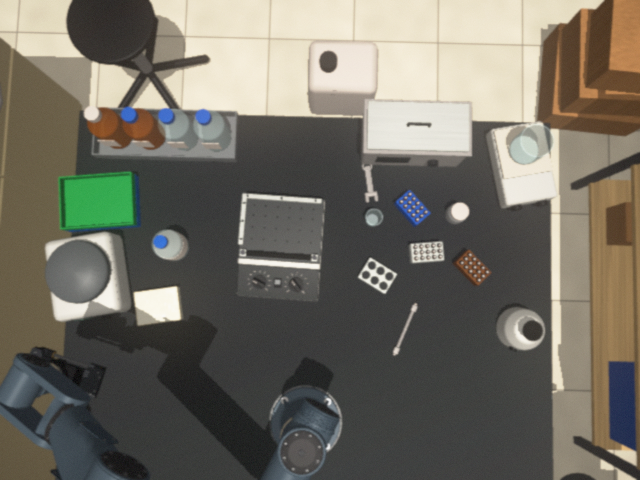

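Candidates for the block: aluminium with vials, side (372,350) / top (427,251); blue, side (413,320) / top (413,207); brown, side (386,402) / top (473,266); bare spare, side (317,319) / top (378,275). The description fits the aluminium one with vials. The shaker is at top (281,247), and its left (speed) knob is at top (260,282). I'll check these in close crops.

```bash
cat > h.py <<'E'
import numpy as np,cv2
def load(n): return dict(np.load(n+".npz"))
def pix(c,u,v,z=None,plane=None):
    K=c["mtx"];d=np.array([(u-K[0,2])/K[0,0],-(v-K[1,2])/K[1,1],-1.0])
    R=c["orientation"];o=c["origin"];w=R@d
    if plane is not None: return o+w*(plane-o[2])/w[2]
    if z is None: z=c["z_map"][int(round(v)),int(round(u))]
    return o+w*z
def proj(c,P):
    p=(np.atleast_2d(P)-c["origin"])@c["orientation"]
    K=c["mtx"];return np.c_[K[0,0]*p[:,0]/-p[:,2]+K[0,2],K[1,1]*-p[:,1]/-p[:,2]+K[1,2]]
def crop(c,x0,y0,x1,y1,k,name,pts=None):
    im=cv2.resize(c["img"][y0:y1,x0:x1],None,fx=k,fy=k,interpolation=cv2.INTER_CUBIC)
    st=10
    for x in range((x0//st+1)*st,x1,st):
        cv2.line(im,(int((x-x0+.5)*k),0),(int((x-x0+.5)*k),6),(0,255,255),1);cv2.putText(im,str(x),(int((x-x0+.5)*k)-10,16),0,.35,(0,255,255),1)
    for y in range((y0//st+1)*st,y1,st):
        cv2.line(im,(0,int((y-y0+.5)*k)),(6,int((y-y0+.5)*k)),(0,255,255),1);cv2.putText(im,str(y),(8,int((y-y0+.5)*k)+4),0,.35,(0,255,255),1)
    if pts is not None:
        for u,v in pts: cv2.circle(im,(int((u-x0+.5)*k),int((v-y0+.5)*k)),3,(0,0,255),1)
    cv2.imwrite("pics/"+name+".png",im)
E
python3 - <<'E'
from h import *
t=load("top0");s=load("side0")
crop(t,230,185,335,305,5,"t_sh");crop(t,400,232,455,272,14,"t_bl");crop(s,225,175,375,290,5,"s_sh");crop(s,340,310,410,385,8,"s_bl")
E
```

```text
(no output)
```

View pics/t_sh.png

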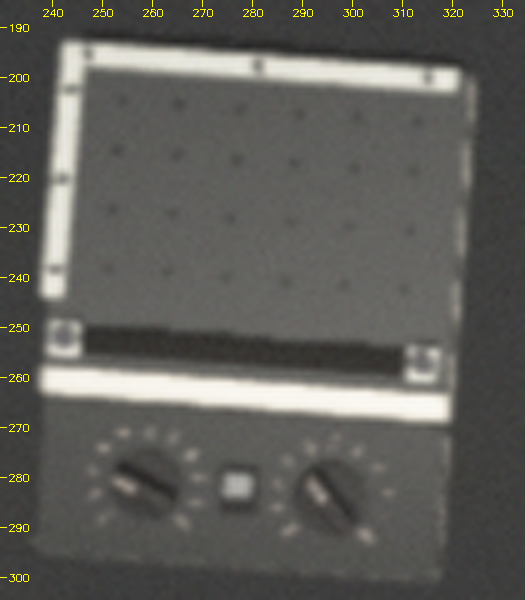

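View pics/t_bl.png

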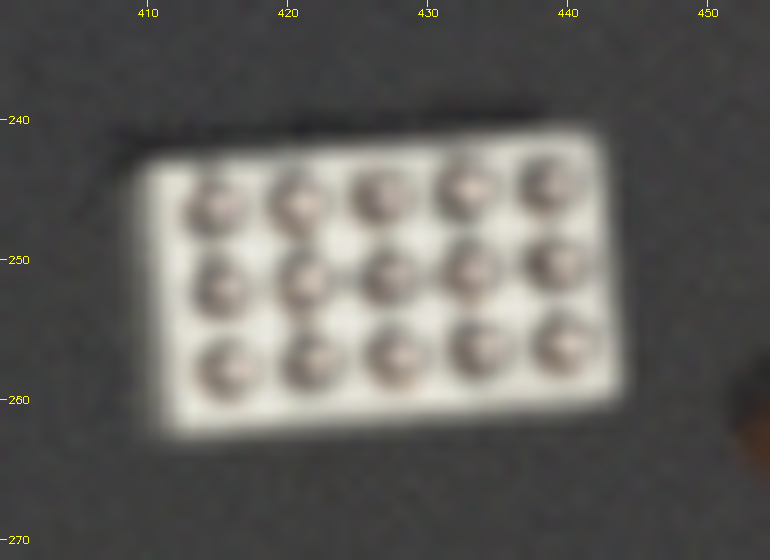

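View pics/s_sh.png

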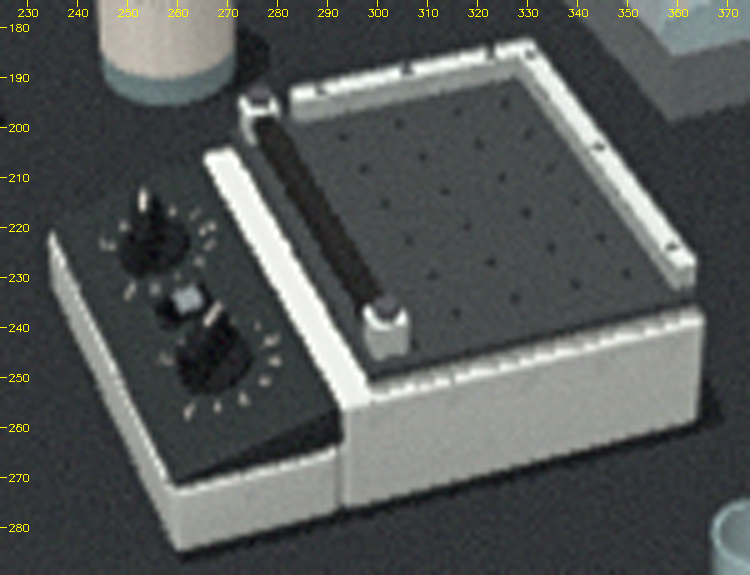

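View pics/s_bl.png

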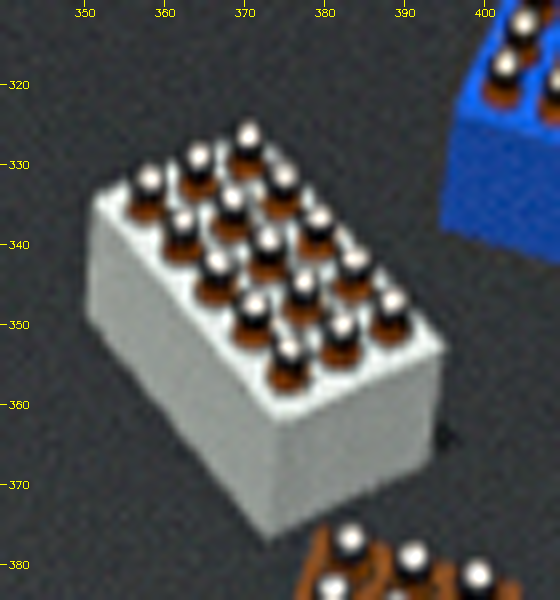

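The crops confirm the aluminium block with 15 vials at top (427,251). The speed knob's axis is near top (259,281), with its white pointer towards the image left. Next I'll measure positions.

```bash
python3 - <<'E'
from h import *
t=load("top0");s=load("side0")
np.set_printoptions(precision=4,suppress=True)
print("rail outer TL, TR",pix(t,242,192.5,plane=.115),pix(t,321.3,198,plane=.115))
print("inner corner top",pix(t,246.8,198.3,plane=.115),"inner right",pix(t,320.5,203,plane=.115))
print("side rail front outer/inner",pix(t,238,243.5,plane=.115),pix(t,243,244,plane=.115))
print("side: outer corner",pix(s,331.5,183,plane=.115),"right end outer/inner",pix(s,363.5,227,plane=.115),pix(s,358,228.5,plane=.115),"side front",pix(s,283,193.5,plane=.115),"inner corner",pix(s,326,188,plane=.115))
print("block top corners T",[pix(t,u,v,plane=.05) for u,v in((410.3,243),(442,241.2),(443.8,260),(411.8,262.4))])
print("block top corners S",[pix(s,u,v,plane=.05) for u,v in((351,333.5),(373,361.5),(395,352.5))])
print("block bottom S",[pix(s,u,v,plane=.0) for u,v in((350.5,349.5),(373,376.5),(393.5,367))])
# depth check
for n,c,u,v in(("plat",t,285,225),("platS",s,330,220),("bench",t,285,330),("knob",t,259,280),("blocktop",t,442,248),("panel",t,277,275)):
    print(n,pix(c,u,v))
print("knob top centre",pix(t,259,280.5),"pointer S",pix(s,253,213),pix(s,251,240))
E
```

```text
rail outer TL, TR [0.6764 0.2025 0.115 ] [ 0.6666 -0.031   0.115 ]
inner corner top [0.6596 0.1877 0.115 ] inner right [ 0.6517 -0.029   0.115 ]
side rail front outer/inner [0.5257 0.2081 0.115 ] [0.5247 0.1935 0.115 ]
side: outer corner [0.6774 0.1959 0.115 ] right end outer/inner [ 0.6648 -0.0321  0.115 ] [ 0.6482 -0.0322  0.115 ] side front [0.5254 0.2008 0.115 ] inner corner [0.6513 0.1781 0.115 ]
block top corners T [array([ 0.5475, -0.3039,  0.05  ]), array([ 0.5556, -0.3998,  0.05  ]), array([ 0.4987, -0.4057,  0.05  ]), array([ 0.4888, -0.3093,  0.05  ])]
block top corners S [array([ 0.4918, -0.309 ,  0.05  ]), array([ 0.4992, -0.4029,  0.05  ]), array([ 0.557 , -0.3997,  0.05  ])]
block bottom S [array([ 0.4907, -0.314 ,  0.    ]), array([ 0.5017, -0.4057,  0.    ]), array([ 0.558 , -0.4004,  0.    ])]
plat [0.5851 0.0736 0.1042]
platS [0.6049 0.0506 0.0994]
bench [0.273  0.0695 0.0024]
knob [0.422  0.1462 0.0845]
blocktop [ 0.5351 -0.4002  0.0487]
panel [0.4382 0.0937 0.0833]
knob top centre [0.4205 0.1462 0.0844] pointer S [0.4331 0.2053 0.069 ] [0.3893 0.0982 0.0616]
```

```bash
cat > fit.py <<'E'
from h import *
from scipy.optimize import least_squares
from scipy.ndimage import map_coordinates
def sample(c,A,B,r=3.5,n=40):
    g=cv2.cvtColor(c["img"],cv2.COLOR_BGR2GRAY).astype(float)
    a,b=proj(c,[A,B]);d=(b-a)/np.linalg.norm(b-a);nn=np.array([-d[1],d[0]])
    out=[]
    ss=np.arange(-r,r+.01,.1)
    for f in np.linspace(.08,.92,n):
        p=a+f*(b-a);q=p[None]+ss[:,None]*nn
        I=map_coordinates(g,[q[:,1],q[:,0]],order=3)
        G=abs(np.gradient(I,ss));G*=np.exp(-(ss/2.5)**2)
        k=G.argmax()
        if G[k]>8: out.append(ss[k])
    return np.array(out)
def fit(cams,edges,p0,it=6):
    # edges(p)-> list of (camname,A,B)
    def med(p):
        r=[]
        for cn,A,B in edges(p):
            o=sample(cams[cn],A,B)
            r.append((np.median(o) if len(o)>8 else 0.,len(o)))
        return r
    p=np.array(p0,float)
    for _ in range(it):
        E=edges(p);targ=[]
        for cn,A,B in E:
            c=cams[cn];a,b=proj(c,[A,B]);d=(b-a)/np.linalg.norm(b-a);nn=np.array([-d[1],d[0]])
            g=None
            targ.append((a,b,nn))
        meas=[]
        for (cn,A,B),(a,b,nn) in zip(E,targ):
            for f0,f1 in((0,.5),(.5,1)):
                A2=A+(B-A)*f0;B2=A+(B-A)*f1
                o=sample(cams[cn],A2,B2,n=25);a2,b2=proj(cams[cn],[A2,B2])
                meas.append(((a2+b2)/2+nn*np.median(o),nn) if len(o)>8 else None)
        def res(q):
            r=[];i=0
            for cn,A,B in edges(q):
                a,b=proj(cams[cn],[A,B])
                for h_ in(0,1):
                    m=meas[i];i+=1
                    if m is None: r.append(0);continue
                    d=(b-a)/np.linalg.norm(b-a);nn=np.array([-d[1],d[0]])
                    r.append((m[0]-a)@nn)
            return r
        s=least_squares(res,p,loss="soft_l1",f_scale=.5);p=s.x
    return p,np.round(res(p),2)
def rot(y): return np.array([[np.cos(y),-np.sin(y),0],[np.sin(y),np.cos(y),0],[0,0,1]])
def blk(p,cams=("top","side"),z0=0.,bottom=True):
    R=rot(p[2]);o=np.array([p[0],p[1],z0])
    P=lambda x,y,z:o+R@np.array([x,y,z])
    L=[]
    for c in cams:
        C=[(-.028,.0475),(.028,.0475),(.028,-.0475),(-.028,-.0475)]
        for i in range(4): L.append((c,P(*C[i],.05),P(*C[(i+1)%4],.05)))
    return L
def sh(p,cams=("top","side")):
    R=rot(p[2]);o=np.array([p[0],p[1],.1]);P=lambda x,y,z:o+R@np.array([x,y,z])
    L=[]
    for c in cams:
        L+=[(c,P(.012,.012,.015),P(.012,-.225,.015)),(c,P(0,0,.015),P(0,-.225,.015)),(c,P(.0,.012,.015),P(-.135,.012,.015)),(c,P(0,0,.015),P(-.135,0,.015))]
    return L
E
python3 - <<'E'
from fit import *
C={"top":load("top0"),"side":load("side0")}
np.set_printoptions(precision=4,suppress=True)
for cams in(("top",),("side",),("top","side")):
    print(cams);p,r=fit(C,lambda p:blk(p,cams),[.523,-.355,.08]);print("blk",p,np.degrees(p[2]),r)
    p,r=fit(C,lambda p:sh(p,cams),[.657,.188,-.042]);print("corner",p,np.degrees(p[2]),r)
E
```

```text
('top',)
blk [ 0.5227 -0.3548  0.1082] 6.197157636323112 [-0.31 -0.34 -0.36 -0.34 -0.36 -0.29 -0.36 -0.34]
corner [ 0.6626  0.19   -0.0464] -2.659843062817506 [-0.22 -0.29  0.29  0.22  0.22  0.34 -0.28 -0.26]
('side',)
blk [ 0.5239 -0.3562  0.1044] 5.981209081087657 [-0.14 -0.12 -0.11 -0.09 -0.07 -0.16 -0.11 -0.09]
corner [ 0.6635  0.1878 -0.0449] -2.573891853778961 [-0.1 -0.1  0.1  0.1  0.1  0.2 -0.1 -0.2]
('top', 'side')
blk [ 0.5235 -0.3555  0.1047] 5.9974528535196745 [-0.49 -0.58 -0.2  -0.18 -0.12 -0.11 -0.52 -0.6  -0.09 -0.08 -0.2  -0.18
 -0.32 -0.41 -0.02  0.01]
corner [ 0.6631  0.1893 -0.0463] -2.6503236539696147 [-0.11 -0.1   0.39  0.4   0.41  0.42 -0.09 -0.08 -0.21 -0.3  -0.01 -0.
 -0.09 -0.09 -0.39 -0.39]
```

```bash
python3 - <<'E'
from h import *
from fit import rot
t=load("top0");s=load("side0")
crop(t,240,264,282,294,16,"t_kn");crop(s,236,202,276,238,16,"s_kn")
np.set_printoptions(precision=4,suppress=True)
R=rot(-.0455);o=np.array([.6631,.189,0])
# panel plane in shaker coords (corner frame) from depth
for n,c in(("top",t),("side",s)):
    v,u=np.mgrid[0:480,0:640];z=c["z_map"];K=c["mtx"]
    d=np.stack([(u-K[0,2])/K[0,0],-(v-K[1,2])/K[1,1],-np.ones_like(z)],-1)*z[...,None]
    P=d@c["orientation"].T+c["origin"];Q=(P-o)@R
    x,y,h=Q[...,0],Q[...,1],Q[...,2]
    m=(x>-.285)&(x<-.2)&(y<.01)&(y>-.225)&(h>.03)&(h<.13)&(z>0)
    m&=~((abs(x+.241)<.03)&((abs(y+.053)<.03)|(abs(y+.163)<.03)))&~(abs(y+.108)<.02)
    A=np.c_[x[m],np.ones(m.sum())];k=np.linalg.lstsq(A,h[m],rcond=None)[0];res=h[m]-A@k
    g=abs(res)<.006;k=np.linalg.lstsq(A[g],h[m][g],rcond=None)[0]
    print(n,m.sum(),k,np.degrees(np.arctan(k[0])),"panel h at -.241+..",k[0]*-.241+k[1],(h[m][g]-A[g]@k).std())
    for yc in(-.053,-.163):
        mk=(abs(x+.241)<.035)&(abs(y-yc)<.035)&(z>0)
        hh=h-(k[0]*x+k[1])
        mm=mk&(hh>.018)&(hh<.04);print(" bar pts",mm.sum(),Q[mm].mean(0),np.percentile(hh[mm],[50,90]))
    m=(x>-.12)&(x<-.03)&(y<-.02)&(y>-.2)&(z>0);print(" plat h",np.median(h[m]))
E
```

```text
top 1076 [0.2696 0.1378] 15.090334802337038 panel h at -.241+.. 0.07280988853837295 0.0030120156709445515
 bar pts 66 [-0.2471 -0.0529  0.099 ] [0.027  0.0329]
 bar pts 64 [-0.2468 -0.1629  0.099 ] [0.0285 0.0334]
 plat h 0.1006541460025312
side 819 [0.2686 0.1354] 15.033393832410523 panel h at -.241+.. 0.07064884696972164 0.0024246383975275584
 bar pts 62 [-0.248  -0.0596  0.0958] [0.0282 0.0316]
 bar pts 82 [-0.2467 -0.1671  0.0954] [0.0274 0.0305]
 plat h 0.09902669023765304
```

View pics/t_kn.png

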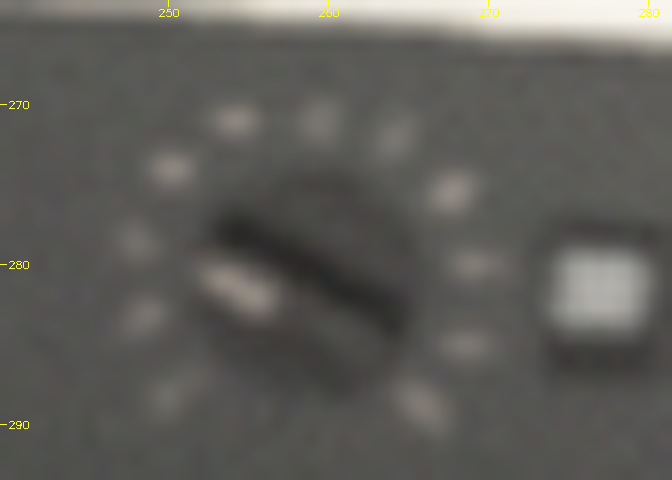

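View pics/s_kn.png

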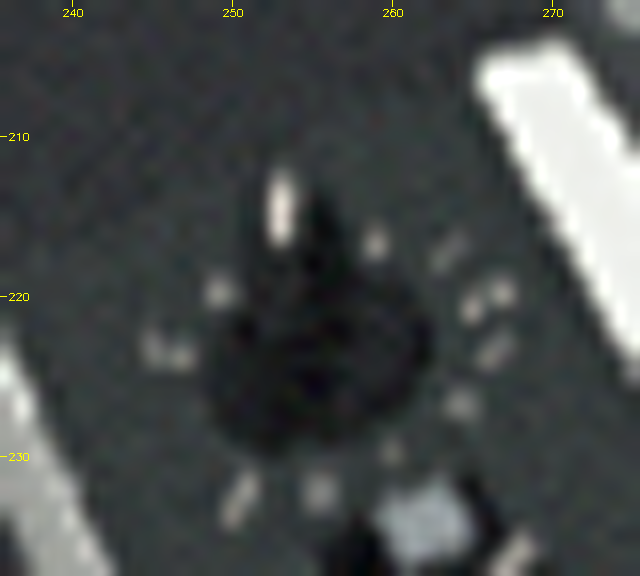

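```bash
cat > knob.py <<'E'
from h import *
from fit import rot
Rs=rot(-.0455);co=np.array([.6631,.189,0])
a=np.radians(15)
ax=np.array([-np.sin(a),0,np.cos(a)]);ex=np.array([np.cos(a),0,np.sin(a)]);ey=np.array([0,1,0])
def model(x,y,z,th):
    c=np.array([x,y,z]);b=np.cos(th)*ex+np.sin(th)*ey;n=np.cross(ax,b)
    top=[c+s*.019*b+q*.0065*n for s,q in((1,1),(1,-1),(-1,-1),(-1,1))]
    ptr=[c+r*b for r in(.008,.018)]
    sk=[c-.022*ax+.021*(np.cos(f)*ex+np.sin(f)*ey) for f in np.linspace(0,2*np.pi,24)]
    W=lambda P:np.array(P)@Rs.T+co
    return W(top),W(ptr),W(sk),W([c])[0]
def draw(c,par,box,k,name):
    x0,y0,x1,y1=box
    im=cv2.resize(c["img"][y0:y1,x0:x1],None,fx=k,fy=k,interpolation=cv2.INTER_CUBIC);im=cv2.convertScaleAbs(im,alpha=1.8)
    for p in par:
        T,P,S,_=model(*p)
        for X,col,cl in((T,(0,255,0),True),(P,(0,0,255),False),(S,(255,255,0),True)):
            q=((proj(c,X)-[x0,y0]+.5)*k).astype(int);cv2.polylines(im,[q],cl,col,1)
    cv2.imwrite("pics/"+name+".png",im)
E
python3 - <<'E'
from knob import *
t=load("top0");s=load("side0")
par=[(-.247,-.053,.099,np.radians(63)),(-.247,-.163,.099,np.radians(40))]
draw(t,par,(242,264,312,298),11,"kt1");draw(s,par,(236,202,286,258),10,"ks1")
E
```

```text
(no output)
```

View pics/kt1.png

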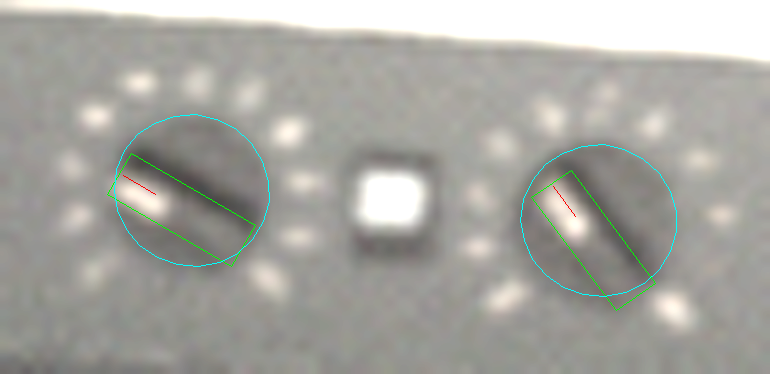

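View pics/ks1.png

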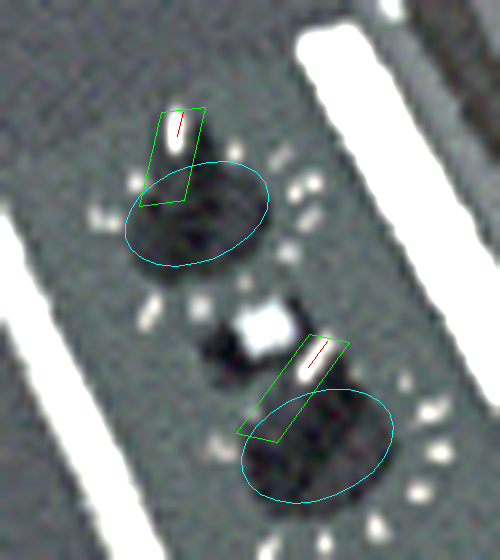

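```bash
python3 - <<'E'
from knob import *
t=load("top0");s=load("side0")
par=[(-.249,-.0545,.098,np.radians(60)),(-.249,-.1645,.098,np.radians(37))]
draw(t,par,(242,264,312,298),11,"kt2");draw(s,par,(236,202,286,258),10,"ks2")
E
```

```text
(no output)
```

View pics/kt2.png

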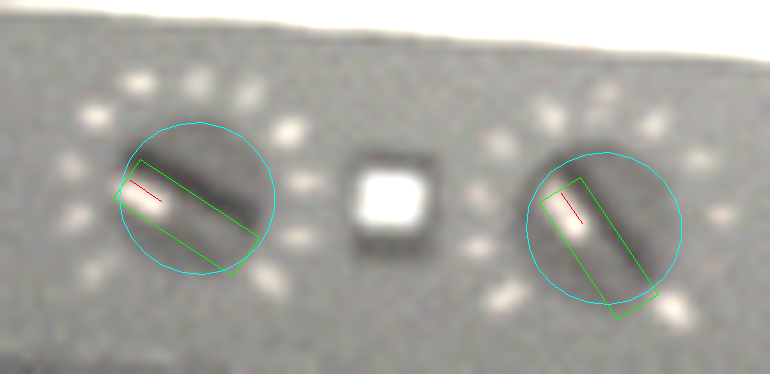

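View pics/ks2.png

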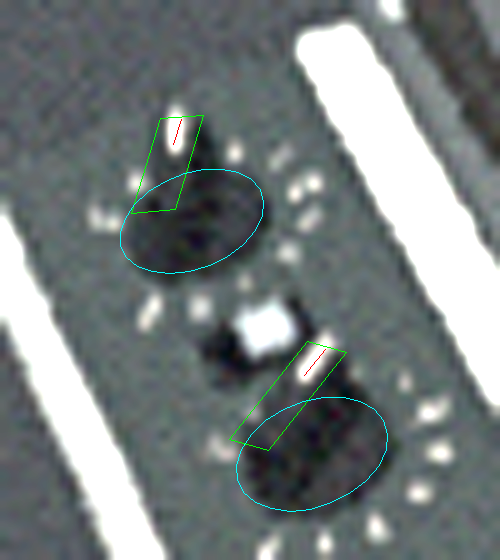

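```bash
cat > mv.py <<'E'
import sys
from knob import *
from scipy.spatial.transform import Rotation as Ro
from rig import bot
def to(P,R,s=None):
    s=s or bot.read_state()
    print("dp mm",np.round((np.array(P)-s["position"])*1000,1),"turn",np.round(Ro.from_matrix(R@s["tcp_rot"].T).as_rotvec(),3),"pos",np.round(s["position"],4),"F",np.round(s["force"],1),"M",np.round(s["moment"],2),"op",round(s["opening"],3),"t",round(s["time_s"],2),"q",np.round(s["joint_positions"],1))
def knobpose(th,depth=.017,c=(-.2485,-.053,.0985),back=0.):
    th=np.radians(th);c=np.array(c);b=np.cos(th)*ex+np.sin(th)*ey;n=np.cross(ax,b)
    P=c-depth*ax+back*ax
    X=-ax;Z=-n;Y=np.cross(Z,X)
    return Rs@P+co,Rs@np.c_[X,Y,Z]
E
python3 - <<'E'
from mv import *
np.set_printoptions(precision=4,suppress=True)
P,R=knobpose(62,back=.09);print(P,R);to(P,R)
P,R=knobpose(62);print(P)
E
```

```text
[0.3936 0.1482 0.169 ] [[ 0.2586  0.4932  0.8306]
 [-0.0118  0.8614 -0.5078]
 [-0.9659  0.1215  0.2285]]
dp mm [ 220.7 -451.7  -52.6] turn [ 0.23  -0.198 -1.812] pos [0.1729 0.5999 0.2217] F [ 0.2 -0.1 -0.5] M [ 0.01 -0.01  0.01] op 1.002 t 0.1 q [ 63.7  30.3  82.2  -0.   67.7 -10.2]
[0.4168 0.1472 0.0821]
```

{"method": "send_rows", "body": {"fingers": [0.45, 0.45, 0.45, 0.45, 0.45, 0.45, 0.45, 0.45, 0.45, 0.45], "dp": [[18, -37, 2], [36, -74, 4], [54, -111, 6], [72, -148, 8], [90, -185, 10], [108, -222, 10], [126, -259, 10], [144, -296, 10], [162, -333, 10], [170, -350, 10]], "turn": [[0.015, -0.013, -0.121], [0.03, -0.026, -0.242], [0.045, -0.04, -0.362], [0.06, -0.053, -0.483], [0.075, -0.066, -0.604], [0.09, -0.08, -0.725], [0.105, -0.093, -0.846], [0.12, -0.106, -0.966], [0.135, -0.119, -1.087], [0.15, -0.132, -1.208]]}}

```text
time_s: 0.93
position: [0.3438, 0.2466, 0.2316]
tcp_rot: [[0.18, -0.072, 0.981], [0.043, 0.997, 0.066], [-0.983, 0.03, 0.183]]
force: [0.9, -0.5, 0.5]
opening: 0.46
```

```bash
python3 - <<'E'
from mv import *
P,R=knobpose(62,back=.09);to(P,R)
E
```

```text
dp mm [ 49.8 -98.4 -62.6] turn [ 0.08  -0.068 -0.595] pos [0.3438 0.2466 0.2316] F [ 0.9 -0.5  0.5] M [-0.11  0.16 -0.04] op 0.46 t 0.93 q [ 21.6  10.1 115.6  -2.2  43.7  19. ]
```

{"method": "send_rows", "body": {"fingers": [0.45, 0.45, 0.45, 0.45, 0.45, 0.45, 0.45, 0.45], "dp": [[12, -24, -10], [24, -48, -20], [36, -72, -35], [50, -98, -50], [50, -98, -63], [50, -98, -63], [50, -98, -63], [50, -98, -63]], "turn": [[0.015, -0.013, -0.12], [0.03, -0.026, -0.24], [0.045, -0.04, -0.36], [0.06, -0.053, -0.48], [0.08, -0.068, -0.595], [0.08, -0.068, -0.595], [0.08, -0.068, -0.595], [0.08, -0.068, -0.595]]}}

```text
time_s: 1.6
position: [0.3937, 0.149, 0.1689]
tcp_rot: [[0.258, 0.49, 0.833], [-0.011, 0.863, -0.504], [-0.966, 0.121, 0.228]]
force: [-0.5, 0.3, 0.2]
opening: 0.449
```

```bash
python3 - <<'E'
from mv import *
P,R=knobpose(62,back=.09);to(P,R);P,R=knobpose(62,back=0);to(P,R)
t=bot.capture("top");s=bot.capture("side")
crop(t,232,230,322,305,7,"t1");crop(s,215,155,325,275,5,"s1")
E
```

```text
dp mm [-0.1 -0.8  0.1] turn [-0.    -0.    -0.004] pos [0.3937 0.149  0.1689] F [-0.5  0.3  0.2] M [-0.09  0.21  0.05] op 0.449 t 1.6 q [  7.3  16.6 123.5  -5.8  25.2  42.7]
dp mm [ 23.2  -1.9 -86.8] turn [-0.    -0.    -0.004] pos [0.3937 0.149  0.1689] F [-0.5  0.3  0.2] M [-0.09  0.21  0.05] op 0.449 t 1.6 q [  7.3  16.6 123.5  -5.8  25.2  42.7]
```

View pics/t1.png

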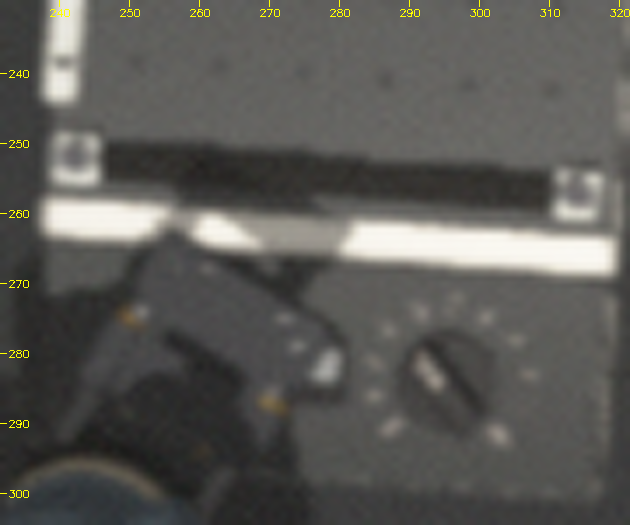

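View pics/s1.png

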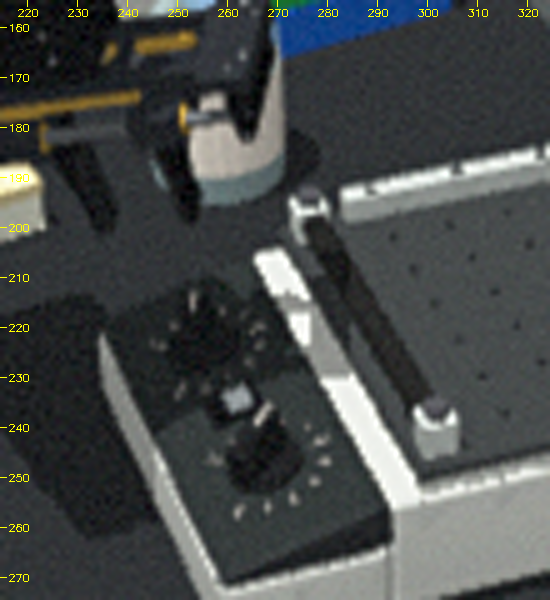

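{"method": "send_rows", "body": {"fingers": [0.45, 0.45, 0.45, 0.45, 0.45], "dp": [[5, -1, -18], [10, -1, -36], [14, -1.5, -52], [16, -1.5, -60], [16, -1.5, -60]], "turn": [[0, 0, 0], [0, 0, 0], [0, 0, -0.004], [0, 0, -0.004], [0, 0, -0.004]]}}

```text
time_s: 2.12
position: [0.41, 0.1482, 0.1085]
tcp_rot: [[0.258, 0.492, 0.832], [-0.011, 0.862, -0.506], [-0.966, 0.121, 0.228]]
force: [-0.2, -0.5, 0.1]
opening: 0.45
```

```bash
python3 - <<'E'
from mv import *
P,R=knobpose(62,back=0);to(P,R)
s=bot.capture("side")
crop(s,225,175,285,245,8,"s2")
st=bot.read_state();
print(proj(s,[st["position"]]))
for o in(-.0195,.0195): print(proj(s,[st["position"]+st["tcp_rot"][:,2]*o]))
E
```

```text
dp mm [  6.8  -1.1 -26.4] turn [ 0.    -0.    -0.002] pos [0.41   0.1482 0.1085] F [-0.2 -0.5  0.1] M [-0.09  0.22  0.02] op 0.45 t 2.12 q [  6.9  26.1 125.2 -10.   14.1  46.8]
[[251.13292524 214.32506482]]
[[244.4948919  215.05213421]]
[[257.80811482 213.59392566]]
```

View pics/s2.png

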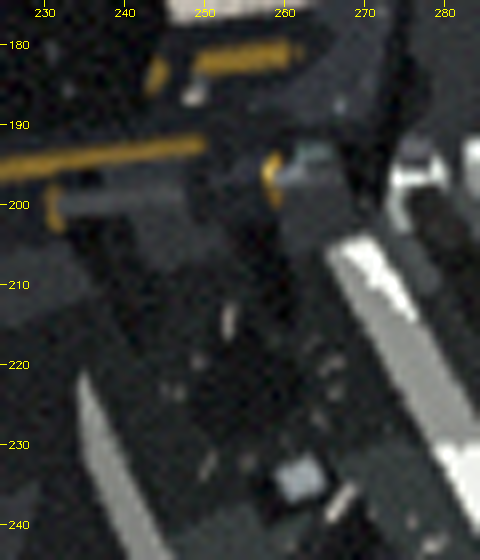

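{"method": "send_rows", "body": {"fingers": [0.45, 0.45, 0.45, 0.45, 0.45], "dp": [[2, 0, -7], [4, -0.5, -14], [5.5, -1, -21], [7, -1, -26], [7, -1, -26]], "turn": [[0, 0, 0], [0, 0, 0], [0, 0, 0], [0, 0, 0], [0, 0, 0]]}}

```text
time_s: 2.58
position: [0.417, 0.147, 0.0823]
tcp_rot: [[0.258, 0.492, 0.831], [-0.012, 0.862, -0.507], [-0.966, 0.121, 0.228]]
force: [0.6, 0.8, 0.4]
opening: 0.451
```

{"method": "send_rows", "body": {"fingers": [0.3, 0.2, 0.1, 0.0, 0.0, 0.0, 0.0, 0.0], "dp": [[0, 0, 0], [0, 0, 0], [0, 0, 0], [0, 0, 0], [0, 0, 0], [0, 0, 0], [0, 0, 0], [0, 0, 0]], "turn": [[0, 0, 0], [0, 0, 0], [0, 0, 0], [0, 0, 0], [0, 0, 0], [0, 0, 0], [0, 0, 0], [0, 0, 0]]}}

```text
time_s: 3.25
position: [0.4165, 0.1473, 0.0824]
tcp_rot: [[0.257, 0.492, 0.832], [-0.011, 0.862, -0.507], [-0.966, 0.121, 0.228]]
force: [-2.1, 4.8, 1.3]
opening: 0.144
```

```bash
python3 - <<'E'
from mv import *
P,R=knobpose(62,back=0);to(P,R)
s=bot.capture("side")
crop(s,225,175,285,245,8,"s3")
E
```

```text
dp mm [ 0.4 -0.1 -0.3] turn [ 0.    -0.001 -0.002] pos [0.4165 0.1473 0.0824] F [-2.1  4.8  1.3] M [0.49 0.54 0.18] op 0.144 t 3.25 q [  6.6  30.3 125.5 -14.1   9.6  50.7]
```

View pics/s3.png

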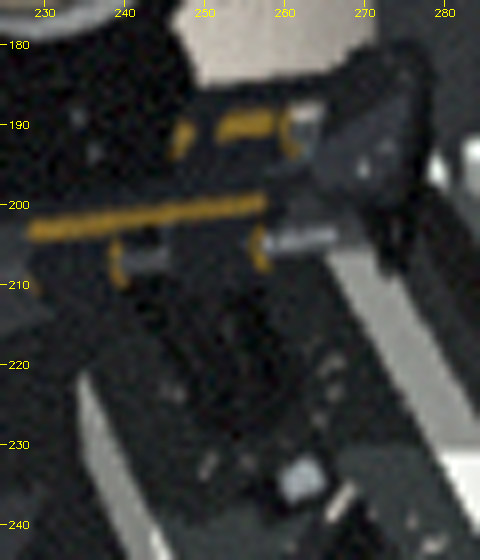

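{"method": "send_rows", "body": {"fingers": [0, 0, 0, 0, 0, 0, 0, 0, 0, 0], "dp": [[0, 0, 0], [0, 0, 0], [0, 0, 0], [0, 0, 0], [0, 0, 0], [0, 0, 0], [0, 0, 0], [0, 0, 0], [0, 0, 0], [0, 0, 0]], "turn": [[-0.026, 0.001, 0.097], [-0.052, 0.002, 0.193], [-0.078, 0.004, 0.29], [-0.103, 0.005, 0.386], [-0.129, 0.006, 0.483], [-0.155, 0.007, 0.58], [-0.181, 0.008, 0.676], [-0.207, 0.009, 0.773], [-0.233, 0.011, 0.869], [-0.233, 0.011, 0.869]]}}

```text
time_s: 4.13
position: [0.4175, 0.1473, 0.0826]
tcp_rot: [[0.259, -0.346, 0.901], [-0.013, 0.932, 0.362], [-0.966, -0.105, 0.237]]
force: [1.5, 0.8, 0.4]
opening: 0.146
```

```bash
python3 - <<'E'
from mv import *
P,R=knobpose(135,back=0);to(P,R);s=bot.read_state();print("axial M",s["moment"]@(Rs@ax), np.degrees(np.arctan2(*(Rs.T@s["tcp_rot"][:,2])[[1,0]])))
E
```

```text
dp mm [-0.7 -0.1 -0.6] turn [-0.095  0.005  0.359] pos [0.4175 0.1473 0.0826] F [1.5 0.8 0.4] M [-0.01  0.03  0.09] op 0.146 t 4.13 q [  6.6  30.3 125.5 -14.7   9.7  -0.3]
axial M 0.0939486325889533 24.48147627207813
```

{"method": "send_rows", "body": {"fingers": [0, 0, 0, 0, 0, 0], "dp": [[0, 0, 0], [0, 0, 0], [0, 0, 0], [0, 0, 0], [0, 0, 0], [0, 0, 0]], "turn": [[-0.013, 0.001, 0.058], [-0.026, 0.001, 0.116], [-0.039, 0.002, 0.155], [-0.057, 0.003, 0.213], [-0.072, 0.003, 0.27], [-0.072, 0.003, 0.27]]}}

```text
time_s: 4.63
position: [0.4179, 0.1474, 0.0827]
tcp_rot: [[0.261, -0.582, 0.771], [-0.012, 0.796, 0.605], [-0.965, -0.167, 0.2]]
force: [-0.8, 3.0, 1.0]
opening: 0.147
```

```bash
python3 - <<'E'
from mv import *
P,R=knobpose(135,back=0);to(P,R);s=bot.read_state();print("axial M",s["moment"]@(Rs@ax))
E
```

```text
dp mm [-1.  -0.2 -0.7] turn [-0.024  0.003  0.089] pos [0.4179 0.1474 0.0827] F [-0.8  3.   1. ] M [0.37 0.2  0.16] op 0.147 t 4.63 q [  6.6  30.3 125.5 -14.7   9.6 -16.3]
axial M 0.05749812344753476
```

{"method": "send_rows", "body": {"fingers": [0, 0, 0, 0, 0], "dp": [[0, 0, 0], [0, 0, 0], [0, 0, 0], [0, 0, 0], [0, 0, 0]], "turn": [[-0.008, 0, 0.03], [-0.016, 0.001, 0.06], [-0.024, 0.001, 0.09], [-0.031, 0.001, 0.116], [-0.031, 0.001, 0.116]]}}

```text
time_s: 5.05
position: [0.4179, 0.1474, 0.0827]
tcp_rot: [[0.261, -0.666, 0.699], [-0.012, 0.722, 0.692], [-0.965, -0.189, 0.181]]
force: [-0.4, 2.6, 0.2]
opening: 0.145
```

```bash
python3 - <<'E'
from mv import *
P,R=knobpose(135,back=0);to(P,R);s=bot.read_state();print("axial M",s["moment"]@(Rs@ax))
E
```

```text
dp mm [-1.1 -0.3 -0.7] turn [ 0.006  0.002 -0.022] pos [0.4179 0.1474 0.0827] F [-0.4  2.6  0.2] M [ 0.56  0.24 -0.5 ] op 0.145 t 5.05 q [  6.6  30.3 125.5 -14.6   9.5 -23. ]
axial M -0.6249754751352959
```

Axial moment has jumped to about 0.6 N·m near the 135° mark, so the knob is at its stop. I'll push slightly further to confirm.

{"method": "send_rows", "body": {"fingers": [0, 0, 0], "dp": [[0, 0, 0], [0, 0, 0], [0, 0, 0]], "turn": [[-0.01, 0, 0.035], [-0.01, 0, 0.035], [-0.01, 0, 0.035]]}}

```text
time_s: 5.3
position: [0.4181, 0.1473, 0.0828]
tcp_rot: [[0.262, -0.688, 0.677], [-0.012, 0.699, 0.715], [-0.965, -0.195, 0.175]]
force: [-0.6, 1.0, 0.4]
opening: 0.154
```

```bash
python3 - <<'E'
from mv import *
P,R=knobpose(135,back=0);to(P,R);s=bot.read_state();print("axial M",s["moment"]@(Rs@ax))
P,R=knobpose(135,back=0.1);to(P,R)
E
```

```text
dp mm [-1.3 -0.2 -0.7] turn [ 0.015  0.003 -0.053] pos [0.4181 0.1473 0.0828] F [-0.6  1.   0.4] M [ 0.3   0.18 -0.59] op 0.154 t 5.3 q [  6.6  30.3 125.5 -14.8   9.5 -24.6]
axial M -0.6440771951500948
dp mm [-27.2   1.   95.9] turn [ 0.015  0.003 -0.053] pos [0.4181 0.1473 0.0828] F [-0.6  1.   0.4] M [ 0.3   0.18 -0.59] op 0.154 t 5.3 q [  6.6  30.3 125.5 -14.8   9.5 -24.6]
```

The moment stays level while the opening grows, so the pads are slipping against the stop. Opening and backing off along the axis.

{"method": "send_rows", "body": {"fingers": [0.2, 0.35, 0.45, 0.45, 0.45], "dp": [[0, 0, 0], [0, 0, 0], [0, 0, 0], [0, 0, 0], [0, 0, 0]], "turn": [[0, 0, 0], [0, 0, 0], [0, 0, 0], [0, 0, 0], [0, 0, 0]]}}

```text
time_s: 5.72
position: [0.4181, 0.1473, 0.0828]
tcp_rot: [[0.262, -0.688, 0.677], [-0.012, 0.699, 0.715], [-0.965, -0.195, 0.174]]
force: [-0.7, 0.2, 0.2]
opening: 0.401
```

{"method": "send_rows", "body": {"fingers": [0.45, 0.45, 0.45, 0.45, 0.45, 0.45, 0.45], "dp": [[-3, 0, 12], [-9, 0, 34], [-17, 0, 65], [-26, 0, 97], [-30, 0, 130], [-30, 0, 150], [-30, 0, 150]], "turn": [[0, 0, 0], [0, 0, 0], [0, 0, 0], [0, 0, 0], [0, 0, 0], [0, 0, 0], [0, 0, 0]]}}

```text
time_s: 6.3
position: [0.3906, 0.1478, 0.2372]
tcp_rot: [[0.272, -0.686, 0.674], [-0.011, 0.699, 0.715], [-0.962, -0.202, 0.182]]
force: [0.4, 0.3, 0.4]
opening: 0.452
```

```bash
python3 - <<'E'
from mv import *
s=bot.capture("side");t=bot.capture("top");np.savez("side1.npz",**s)
crop(s,225,195,305,275,8,"s4");crop(t,232,230,322,305,7,"t4")
b=.105;Rb=rot(b);X=np.array([0,0,-1.]);Z=Rb[:,0];Y=np.cross(Z,X)
to([.5233,-.3556,.17],np.c_[X,Y,Z])
E
```

```text
dp mm [ 135.1 -502.9  -63.3] turn [ 0.104  0.252 -0.686] pos [0.3882 0.1473 0.2333] F [-0.   0.2 -0.8] M [-0.06  0.16  0.02] op 0.452 t 6.4 q [  7.2   8.  119.3  -4.2  37.6 -35.3]
```

View pics/s4.png

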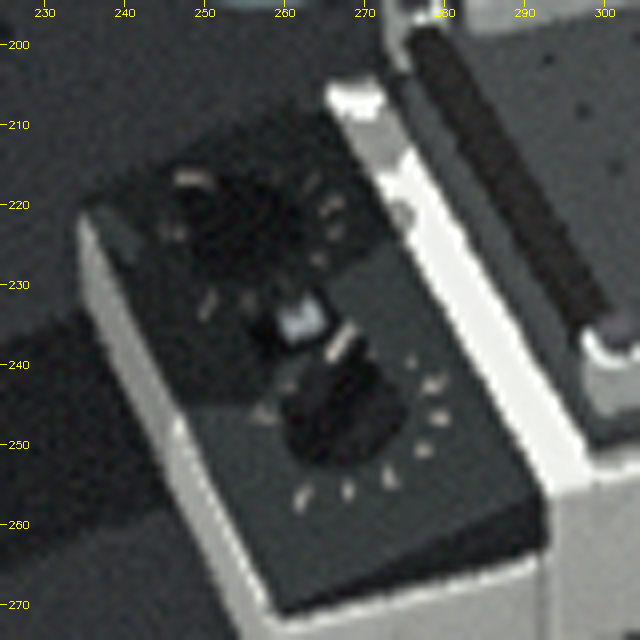

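View pics/t4.png

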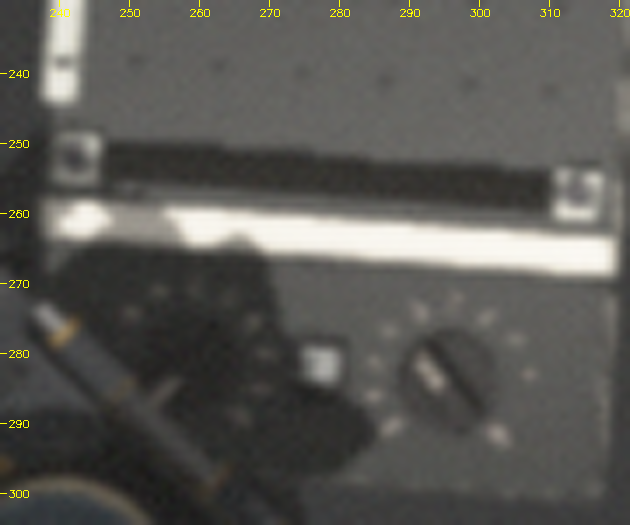

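The speed pointer now sits at side (249,217) / top (254,286), facing lower left. The timer is unchanged at top (293,282). Moving to the block; the overlay check of the angle can follow in a clear view.

{"method": "send_rows", "body": {"fingers": [0.8, 0.8, 0.8, 0.8, 0.8, 0.8, 0.8, 0.8, 0.8, 0.8], "dp": [[10, -38, 0], [20, -76, 0], [30, -114, 0], [40, -152, 0], [50, -190, 0], [60, -228, 0], [70, -266, 0], [80, -304, 0], [90, -342, 0], [100, -380, 0]], "turn": [[0.012, 0.028, -0.076], [0.023, 0.056, -0.152], [0.035, 0.084, -0.228], [0.046, 0.112, -0.305], [0.058, 0.14, -0.38], [0.07, 0.168, -0.457], [0.081, 0.196, -0.534], [0.092, 0.224, -0.61], [0.104, 0.252, -0.686], [0.104, 0.252, -0.686]]}}

```text
time_s: 7.23
position: [0.4881, -0.2349, 0.2304]
tcp_rot: [[-0.004, -0.102, 0.995], [0.003, 0.995, 0.102], [-1.0, 0.004, -0.004]]
force: [0.7, -0.2, 0.1]
opening: 0.798
```

```bash
cat >> mv.py <<'E'
def down(yaw):
    X=np.array([0,0,-1.]);Z=rot(yaw)[:,0];return np.c_[X,np.cross(Z,X),Z]
E
python3 - <<'E'
from mv import *
to([.5233,-.3556,.13],down(.105))
s=bot.capture("side");draw(s,[(-.2485,-.053,.0985,np.radians(135)),(-.2485,-.163,.0985,np.radians(39))],(236,202,286,258),10,"ks3")
cv2.imwrite("pics/s5.png",s["img"])
E
```

```text
dp mm [  35.2 -120.7 -100.4] turn [-0.003 -0.004  0.003] pos [ 0.4881 -0.2349  0.2304] F [ 0.7 -0.2  0.1] M [-0.05  0.04  0.01] op 0.798 t 7.23 q [-37.5  23.4  93.3  -0.   63.6 -43.3]
```

View pics/ks3.png

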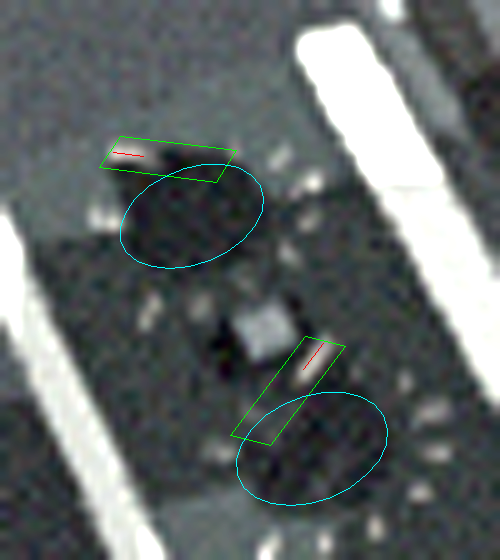

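View pics/s5.png

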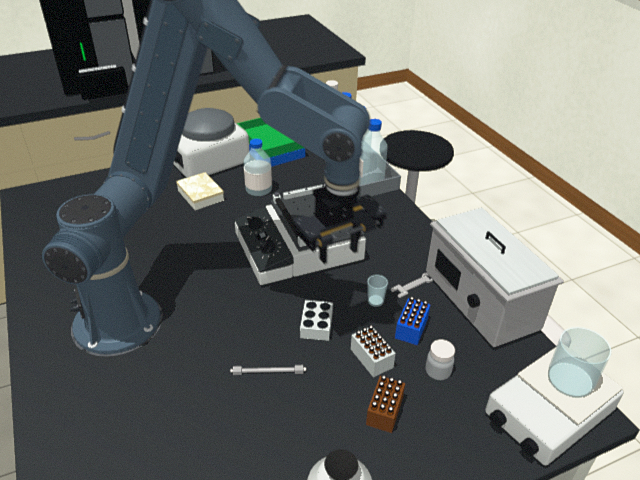

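The overlay at 135° matches the speed knob and the timer hasn't moved. Going above the block now.

{"method": "send_rows", "body": {"fingers": [0.83, 0.83, 0.83, 0.83, 0.83, 0.83, 0.83, 0.83], "dp": [[10, -35, -10], [20, -70, -30], [29, -100, -55], [35, -121, -80], [35, -121, -100], [35, -121, -110], [35, -121, -110], [35, -121, -110]], "turn": [[-0.003, -0.004, 0.003], [-0.003, -0.004, 0.003], [-0.003, -0.004, 0.003], [-0.003, -0.004, 0.003], [-0.003, -0.004, 0.003], [-0.003, -0.004, 0.003], [-0.003, -0.004, 0.003], [-0.003, -0.004, 0.003]]}}

```text
time_s: 7.95
position: [0.5254, -0.3626, 0.1192]
tcp_rot: [[0.003, -0.104, 0.995], [-0.006, 0.995, 0.104], [-1.0, -0.006, 0.002]]
force: [-0.1, 0.2, 0.5]
opening: 0.827
```

```bash
python3 - <<'E'
from mv import *
to([.5233,-.3556,.024],down(.105))
s=bot.capture("side");t=bot.capture("top");crop(s,310,250,420,390,5,"s6");crop(t,370,190,480,290,6,"t6")
E
```

```text
dp mm [ -2.1   7.  -95.2] turn [0.006 0.003 0.   ] pos [ 0.5254 -0.3626  0.1192] F [-0.1  0.2  0.5] M [-0.04 -0.   -0.02] op 0.827 t 7.95 q [-44.6  38.2  85.4  -0.2  56.1 -50.5]
```

View pics/s6.png

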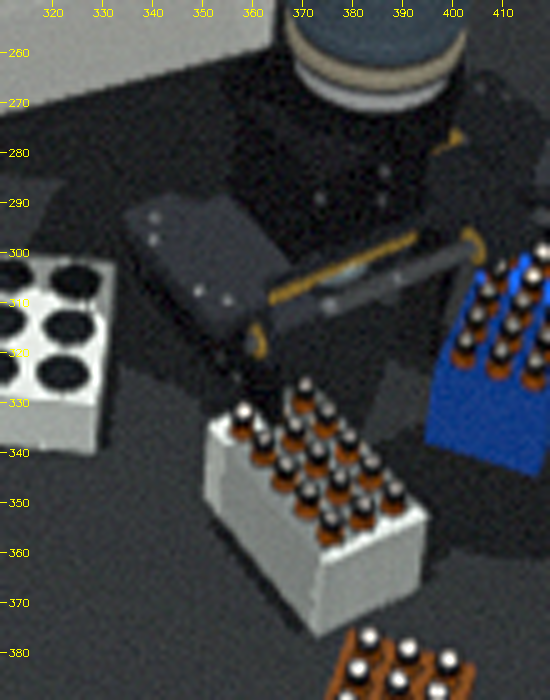

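View pics/t6.png

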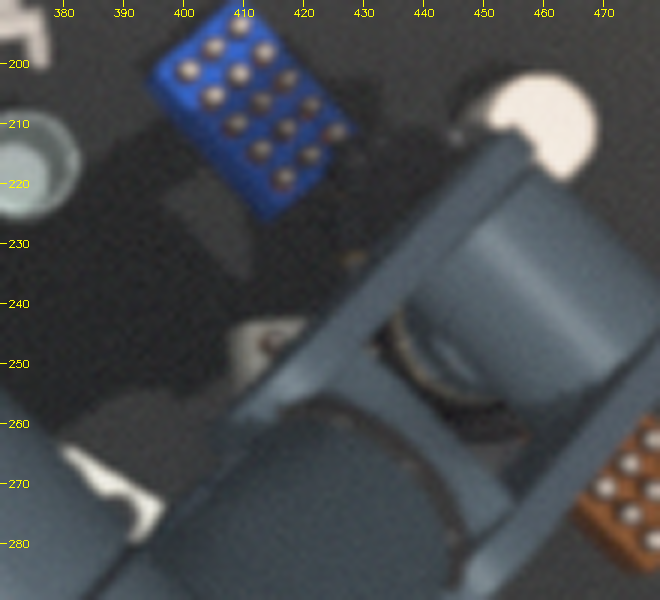

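{"method": "send_rows", "body": {"fingers": [0.83, 0.83, 0.83, 0.83, 0.83, 0.83, 0.83, 0.83], "dp": [[-2, 7, 0], [-2, 7, -10], [-2, 7, -22], [-2, 7, -38], [-2, 7, -48], [-2, 7, -48], [-2, 7, -48], [-2, 7, -48]], "turn": [[0.006, 0.003, 0], [0.006, 0.003, 0], [0.006, 0.003, 0], [0.006, 0.003, 0], [0.006, 0.003, 0], [0.006, 0.003, 0], [0.006, 0.003, 0], [0.006, 0.003, 0]]}}

```text
time_s: 8.72
position: [0.5251, -0.357, 0.0739]
tcp_rot: [[0.004, -0.105, 0.994], [-0.004, 0.994, 0.105], [-1.0, -0.005, 0.003]]
force: [-0.1, 0.1, 0.5]
opening: 0.832
```

```bash
python3 - <<'E'
from mv import *
to([.5233,-.3556,.025],down(.105))
s=bot.capture("side");crop(s,330,280,410,390,7,"s7");st=bot.read_state()
for o in(-.036,.036): print(proj(s,[st["position"]+st["tcp_rot"][:,2]*o]))
E
```

```text
dp mm [ -1.8   1.4 -48.9] turn [ 0.004  0.004 -0.   ] pos [ 0.5251 -0.357   0.0739] F [-0.1  0.1  0.5] M [-0.09  0.   -0.02] op 0.832 t 8.72 q [-44.3  41.6  87.3  -0.   50.8 -50.3]
[[360.98345569 342.31987586]]
[[387.36597456 330.49320317]]
```

View pics/s7.png

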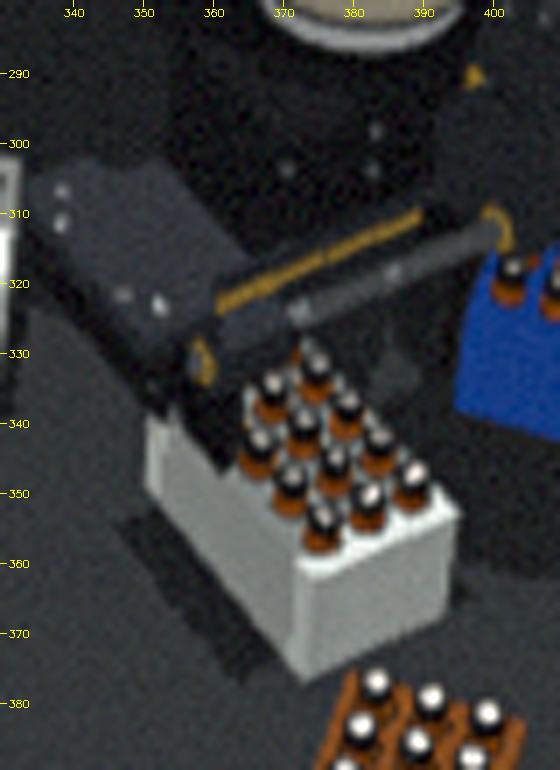

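{"method": "send_rows", "body": {"fingers": [0.83, 0.83, 0.83, 0.83, 0.83, 0.83, 0.83, 0.83], "dp": [[-2.5, 1.5, 0], [-2.5, 1.5, -8], [-2.5, 1.5, -17], [-2.5, 1.5, -26], [-2.5, 1.5, -35], [-2.5, 1.5, -43], [-2.5, 1.5, -49], [-2.5, 1.5, -49]], "turn": [[0.004, 0.004, 0], [0.004, 0.004, 0], [0.004, 0.004, 0], [0.004, 0.004, 0], [0.004, 0.004, 0], [0.004, 0.004, 0], [0.004, 0.004, 0], [0.004, 0.004, 0]]}}

```text
time_s: 9.43
position: [0.5218, -0.3548, 0.0232]
tcp_rot: [[-0.002, -0.105, 0.994], [0.002, 0.994, 0.105], [-1.0, 0.002, -0.002]]
force: [1.1, 0.1, 0.8]
opening: 0.828
```

```bash
python3 - <<'E'
from mv import *
to([.5233,-.3556,.025],down(.105))
s=bot.capture("side");crop(s,330,280,410,390,7,"s8");st=bot.read_state()
E
```

```text
dp mm [ 1.5 -0.8  1.8] turn [-0.002 -0.002  0.   ] pos [ 0.5218 -0.3548  0.0232] F [1.1 0.1 0.8] M [-0.07 -0.01  0.02] op 0.828 t 9.43 q [-44.3  45.8  88.5  -0.   45.8 -50.3]
```

View pics/s8.png

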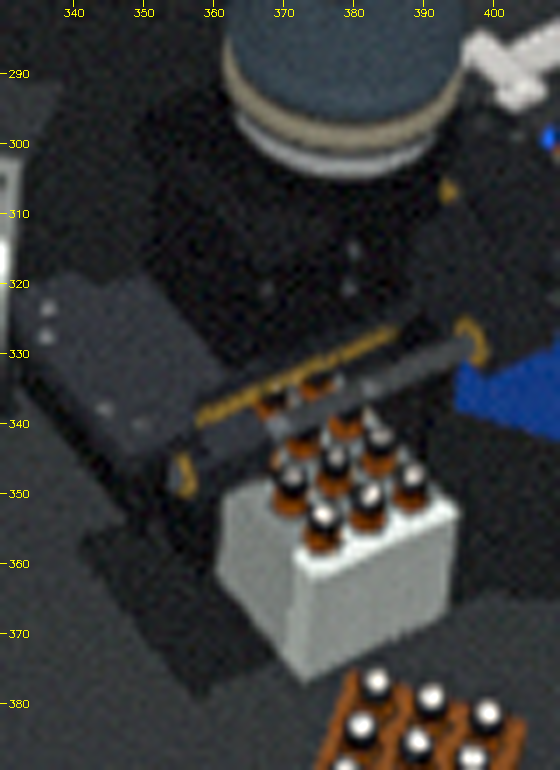

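The block is between the fingers and the gripper body clears the caps. Closing.

{"method": "send_rows", "body": {"fingers": [0.75, 0.7, 0.65, 0.6, 0.5, 0.5, 0.5, 0.5, 0.5], "dp": [[1, 0, 2], [1, 0, 2], [1, 0, 2], [1, 0, 2], [1, 0, 2], [1, 0, 2], [1, 0, 2], [1, 0, 2], [1, 0, 2]], "turn": [[0, 0, 0], [0, 0, 0], [0, 0, 0], [0, 0, 0], [0, 0, 0], [0, 0, 0], [0, 0, 0], [0, 0, 0], [0, 0, 0]]}}

```text
time_s: 10.23
position: [0.5234, -0.3554, 0.0266]
tcp_rot: [[-0.001, -0.105, 0.994], [0.0, 0.994, 0.105], [-1.0, 0.0, -0.001]]
force: [-0.3, 0.2, 4.2]
opening: 0.641
```

```bash
python3 - <<'E'
from mv import *
to([.5233,-.3556,.025],down(.105))
E
```

```text
dp mm [-0.1 -0.2 -1.6] turn [-0.    -0.001 -0.   ] pos [ 0.5234 -0.3554  0.0266] F [-0.3  0.2  4.2] M [-0.09  0.24  0.01] op 0.641 t 10.23 q [-44.3  45.6  88.3  -0.   46.1 -50.3]
```

{"method": "send_rows", "body": {"fingers": [0.5, 0.5, 0.5, 0.5, 0.5, 0.5, 0.5, 0.5, 0.5, 0.5], "dp": [[0, 0, 5], [0, 0, 15], [0, 0, 30], [0, 0, 50], [0, 0, 75], [0, 0, 100], [0, 0, 125], [0, 0, 150], [0, 0, 170], [0, 0, 180]], "turn": [[0, 0, 0], [0, 0, 0], [0, 0, 0], [0, 0, 0], [0, 0, 0], [0, 0, 0], [0, 0, 0], [0, 0, 0], [0, 0, 0], [0, 0, 0]]}}

```text
time_s: 11.07
position: [0.524, -0.3558, 0.2094]
tcp_rot: [[0.002, -0.105, 0.994], [-0.002, 0.994, 0.105], [-1.0, -0.002, 0.002]]
force: [0.2, -0.6, -4.6]
opening: 0.639
```

```bash
python3 - <<'E'
from mv import *
P=Rs@np.array([-.043,-.0625,0])+co+[0,0,.205];print(P)
to(P,down(-.0455))
s=bot.capture("side");cv2.imwrite("pics/s9.png",s["img"])
E
```

```text
[0.61730173 0.12852051 0.205     ]
dp mm [ 93.3 484.3  -4.4] turn [ 0.002  0.002 -0.151] pos [ 0.524  -0.3558  0.2094] F [ 0.2 -0.6 -4.6] M [-0.11 -0.04 -0.03] op 0.639 t 11.07 q [-44.3  31.6  81.7  -0.   66.5 -50.3]
```

View pics/s9.png

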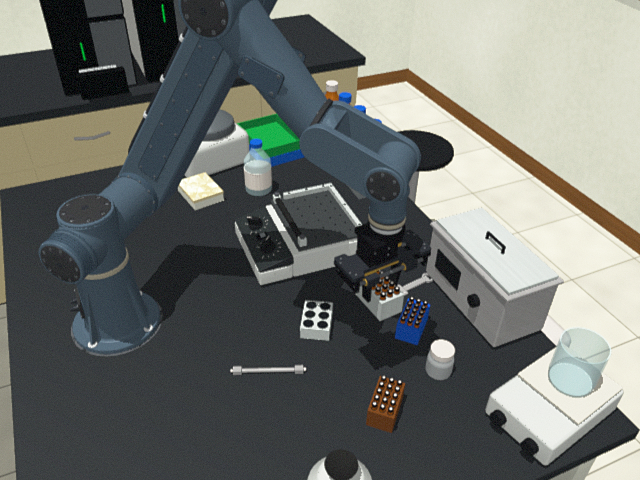

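{"method": "send_rows", "body": {"fingers": [0.5, 0.5, 0.5, 0.5, 0.5, 0.5, 0.5, 0.5, 0.5, 0.5], "dp": [[2, 10, 2], [5, 28, 2], [10, 52, 2], [16, 80, 2], [21, 110, 2], [27, 140, 2], [33, 170, 2], [38, 200, 2], [44, 230, 2], [50, 260, 2]], "turn": [[0, 0, 0], [0, 0, -0.01], [0, 0, -0.02], [0, 0, -0.03], [0, 0, -0.04], [0, 0, -0.05], [0, 0, -0.06], [0, 0, -0.07], [0, 0, -0.08], [0, 0, -0.09]]}}

```text
time_s: 11.95
position: [0.5728, -0.0934, 0.2103]
tcp_rot: [[-0.002, -0.015, 1.0], [-0.002, 1.0, 0.015], [-1.0, -0.002, -0.002]]
force: [0.2, 0.4, -4.5]
opening: 0.643
```

```bash
python3 - <<'E'
from mv import *
P=Rs@np.array([-.043,-.0625,0])+co+[0,0,.205];to(P,down(-.0455))
E
```

```text
dp mm [ 44.5 221.9  -5.3] turn [ 0.002 -0.002 -0.06 ] pos [ 0.5728 -0.0934  0.2103] F [ 0.2  0.4 -4.5] M [-0.09  0.01 -0.06] op 0.643 t 11.95 q [-20.2  27.6  89.3  -0.1  63.1 -21. ]
```

{"method": "send_rows", "body": {"fingers": [0.5, 0.5, 0.5, 0.5, 0.5, 0.5, 0.5, 0.5, 0.5, 0.5], "dp": [[6, 30, 0], [12, 60, 0], [18, 90, 0], [24, 120, 0], [30, 150, 0], [36, 178, 0], [41, 202, 0], [44, 216, 0], [44.5, 222, -5], [44.5, 222, -5]], "turn": [[0, 0, -0.006], [0, 0, -0.012], [0, 0, -0.018], [0, 0, -0.024], [0, 0, -0.03], [0, 0, -0.036], [0, 0, -0.042], [0, 0, -0.05], [0.002, -0.002, -0.06], [0.002, -0.002, -0.06]]}}

```text
time_s: 12.78
position: [0.615, 0.1305, 0.2026]
tcp_rot: [[-0.005, 0.043, 0.999], [0.0, 0.999, -0.043], [-1.0, 0.0, -0.005]]
force: [-0.4, -0.3, -5.0]
opening: 0.642
```

{"method": "send_rows", "body": {"fingers": [0.5, 0.5, 0.5, 0.5], "dp": [[0, 0, 0], [0, 0, 0], [0, 0, 0], [0, 0, 0]], "turn": [[0, 0, 0], [0, 0, 0], [0, 0, 0], [0, 0, 0]]}}

```text
time_s: 13.12
position: [0.6149, 0.1294, 0.2025]
tcp_rot: [[-0.005, 0.045, 0.999], [0.0, 0.999, -0.045], [-1.0, 0.0, -0.005]]
force: [-0.3, -0.3, -4.5]
opening: 0.64
```

```bash
python3 - <<'E'
from mv import *
P=Rs@np.array([-.043,-.0625,0])+co+[0,0,.205];to(P,down(-.0455))
s=bot.capture("side");crop(s,220,120,400,280,4,"s10")
E
```

```text
dp mm [ 2.4 -0.8  2.5] turn [-0.    -0.005 -0.001] pos [0.6149 0.1294 0.2025] F [-0.3 -0.3 -4.5] M [-0.13  0.06  0.01] op 0.64 t 13.12 q [ 1.7 31.9 82.5  0.  65.9  4.2]
```

View pics/s10.png

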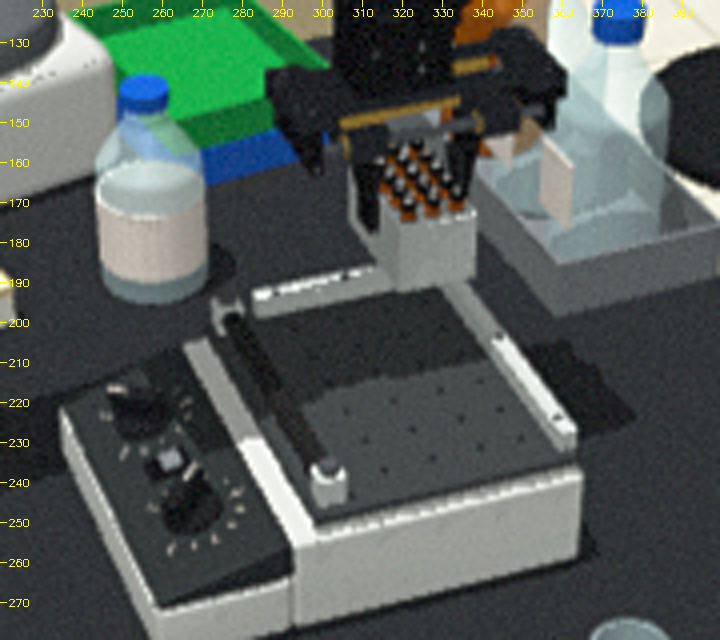

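{"method": "send_rows", "body": {"fingers": [0.5, 0.5, 0.5, 0.5, 0.5, 0.5, 0.5], "dp": [[0, 0, -6], [1, 0, -18], [2, -1, -32], [2, -1, -46], [2, -1, -56], [2, -1, -60], [2, -1, -60]], "turn": [[0, 0, 0], [0, -0.005, 0], [0, -0.005, 0], [0, -0.005, 0], [0, -0.005, 0], [0, -0.005, 0], [0, -0.005, 0]]}}

```text
time_s: 13.75
position: [0.6162, 0.1282, 0.1413]
tcp_rot: [[-0.003, 0.045, 0.999], [0.0, 0.999, -0.045], [-1.0, 0.0, -0.003]]
force: [-0.2, 0.3, -4.8]
opening: 0.642
```

```bash
python3 - <<'E'
from mv import *
P=Rs@np.array([-.043,-.0625,0])+co+[0,0,.1266];to(P,down(-.0455))
s=bot.capture("side");crop(s,270,130,370,250,6,"s11");t=bot.capture("top");crop(t,230,160,335,270,6,"t11")
E
```

```text
dp mm [  1.1   0.3 -14.7] turn [-0.    -0.003 -0.001] pos [0.6162 0.1282 0.1413] F [-0.2  0.3 -4.8] M [-0.12  0.05 -0.02] op 0.642 t 13.75 q [ 1.6 36.1 85.5  0.  58.6  4.1]
```

View pics/s11.png

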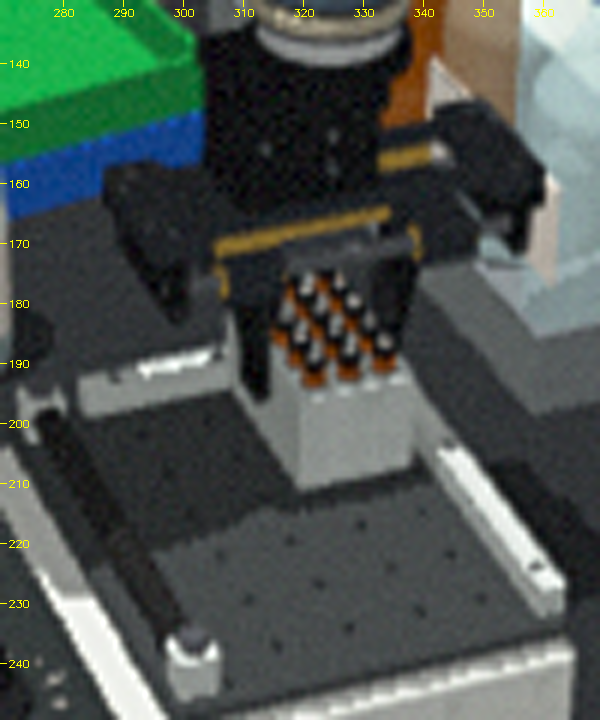

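View pics/t11.png

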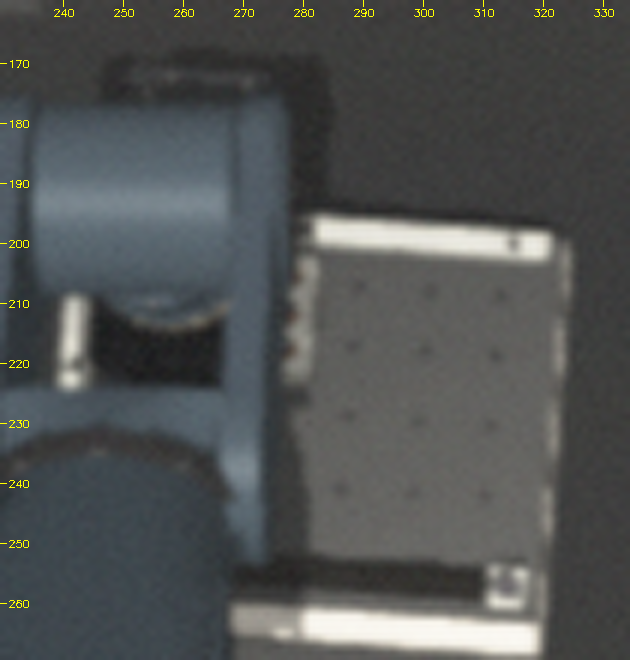

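The block hangs square inside both rails: its bottom near corner is at side (320,211), about 15 mm off the back rail. Lowering gently.

{"method": "send_rows", "body": {"fingers": [0.5, 0.5, 0.5, 0.5, 0.5, 0.5, 0.5, 0.5], "dp": [[0.5, 0, -2], [0.5, 0, -4], [0.5, 0, -6], [0.5, 0, -8], [0.5, 0, -10], [0.5, 0, -11], [0.5, 0, -12], [0.5, 0, -12]], "turn": [[0, -0.003, 0], [0, -0.003, 0], [0, -0.003, 0], [0, -0.003, 0], [0, -0.003, 0], [0, -0.003, 0], [0, -0.003, 0], [0, -0.003, 0]]}}

```text
time_s: 14.52
position: [0.6179, 0.1284, 0.1307]
tcp_rot: [[0.003, 0.045, 0.999], [0.0, 0.999, -0.045], [-1.0, 0.001, 0.003]]
force: [-0.8, -0.5, -5.5]
opening: 0.639
```

```bash
python3 - <<'E'
from mv import *
P=Rs@np.array([-.043,-.0625,0])+co+[0,0,.1266];to(P,down(-.0455))
E
```

```text
dp mm [-0.6  0.1 -4.1] turn [-0.     0.003 -0.001] pos [0.6179 0.1284 0.1307] F [-0.8 -0.5 -5.5] M [-0.08  0.11 -0.01] op 0.639 t 14.52 q [ 1.6 36.9 85.9  0.  57.   4.1]
```

{"method": "send_rows", "body": {"fingers": [0.5, 0.5, 0.5, 0.5, 0.5], "dp": [[0, 0, -1], [0, 0, -2], [0, 0, -3], [0, 0, -3.5], [0, 0, -3.5]], "turn": [[0, 0.003, 0], [0, 0.003, 0], [0, 0.003, 0], [0, 0.003, 0], [0, 0.003, 0]]}}

```text
time_s: 14.93
position: [0.6177, 0.1284, 0.127]
tcp_rot: [[-0.0, 0.045, 0.999], [0.0, 0.999, -0.045], [-1.0, 0.0, -0.0]]
force: [0.2, 0.2, -4.4]
opening: 0.636
```

```bash
python3 - <<'E'
from mv import *
P=Rs@np.array([-.043,-.0625,0])+co+[0,0,.1266];to(P,down(-.0455))
E
```

```text
dp mm [-0.4  0.1 -0.4] turn [-0.    -0.    -0.001] pos [0.6177 0.1284 0.127 ] F [ 0.2  0.2 -4.4] M [-0.2  -0.01 -0.01] op 0.636 t 14.93 q [ 1.6 37.2 86.   0.  56.8  4.1]
```

{"method": "send_rows", "body": {"fingers": [0.5, 0.5, 0.5, 0.5], "dp": [[0, 0, -0.5], [0, 0, -1], [0, 0, -1.3], [0, 0, -1.3]], "turn": [[0, 0, 0], [0, 0, 0], [0, 0, 0], [0, 0, 0]]}}

```text
time_s: 15.27
position: [0.6179, 0.1284, 0.1266]
tcp_rot: [[0.001, 0.045, 0.999], [0.0, 0.999, -0.045], [-1.0, 0.0, 0.0]]
force: [-0.6, 0.4, 3.3]
opening: 0.638
```

```bash
python3 - <<'E'
from mv import *
P=Rs@np.array([-.043,-.0625,0])+co+[0,0,.1266];to(P,down(-.0455))
E
```

```text
dp mm [-0.6  0.1  0. ] turn [-0.     0.001 -0.001] pos [0.6179 0.1284 0.1266] F [-0.6  0.4  3.3] M [-0.13  0.55 -0.01] op 0.638 t 15.27 q [ 1.6 37.3 86.   0.  56.7  4.1]
```

In contact with the platform at z 0.1266, as expected, with about 8 N on it. Now sliding toward the corner but stopping short.

{"method": "send_rows", "body": {"fingers": [0.5, 0.5, 0.5, 0.5, 0.5, 0.5, 0.5, 0.5], "dp": [[2, 1.5, -0.2], [4, 3, -0.2], [6, 4.5, -0.2], [8, 6, -0.2], [9.5, 7.5, -0.2], [10.5, 9, -0.2], [11, 9.5, -0.2], [11, 9.5, -0.2]], "turn": [[0, 0, 0], [0, 0, 0], [0, 0, 0], [0, 0, 0], [0, 0, 0], [0, 0, 0], [0, 0, 0], [0, 0, 0]]}}

```text
time_s: 15.93
position: [0.6293, 0.1378, 0.1267]
tcp_rot: [[0.001, 0.044, 0.999], [-0.0, 0.999, -0.044], [-1.0, -0.0, 0.001]]
force: [-2.0, -2.0, 3.2]
opening: 0.642
```

```bash
cat >> mv.py <<'E'
def rep():
    s=bot.read_state();q=Rs.T@(s["position"]-co)
    print("block in corner frame: gap back %.1f side %.1f mm z %.4f"%((-.028-q[0])*1e3,(-.0475-q[1])*1e3,q[2]),"F shaker",np.round(Rs.T@s["force"],1),"M",np.round(s["moment"],2),"yaw",round(np.arctan2(s["tcp_rot"][1,2],s["tcp_rot"][0,2]),4),"down",np.round(s["tcp_rot"][:2,0],4),"op",round(s["opening"],3))
E
python3 - <<'E'
from mv import *
rep()
s=bot.capture("side");crop(s,270,140,370,240,6,"s12");np.savez("side12.npz",**s)
E
```

```text
block in corner frame: gap back 3.5 side 5.2 mm z 0.1267 F shaker [-1.9 -2.1  3.2] M [-0.64  0.73  0.13] yaw -0.0442 down [ 0.0011 -0.0001] op 0.642
```

View pics/s12.png

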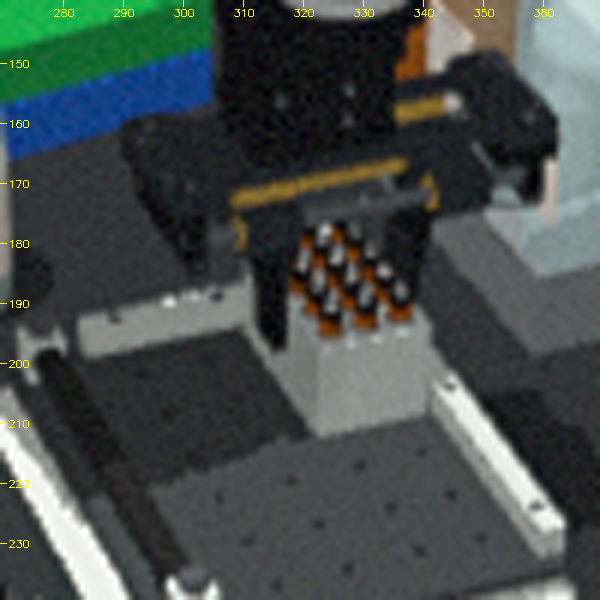

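{"method": "send_rows", "body": {"fingers": [0.5, 0.5, 0.5, 0.5, 0.5], "dp": [[0.7, 0, -0.2], [1.4, -0.1, -0.2], [2, -0.1, -0.2], [2.5, -0.1, -0.2], [2.5, -0.1, -0.2]], "turn": [[0, 0, 0], [0, 0, 0], [0, 0, 0], [0, 0, 0], [0, 0, 0]]}}

```text
time_s: 16.4
position: [0.6302, 0.1381, 0.1266]
tcp_rot: [[-0.002, 0.045, 0.999], [0.001, 0.999, -0.045], [-1.0, 0.001, -0.002]]
force: [-6.0, -1.7, 5.9]
opening: 0.641
```

```bash
python3 - <<'E'
from mv import *
rep()
E
```

```text
block in corner frame: gap back 2.6 side 4.8 mm z 0.1266 F shaker [-5.9 -1.9  5.9] M [-0.49  1.09 -0.04] yaw -0.0448 down [-0.002   0.0007] op 0.641
```

{"method": "send_rows", "body": {"fingers": [0.5, 0.5, 0.5, 0.5, 0.5], "dp": [[0.5, 0, 0.2], [1, 0, 0.2], [1.2, 0, 0.2], [1.2, 0, 0.2], [1.2, 0, 0.2]], "turn": [[0, 0, 0], [0, -0.001, 0], [0, -0.001, 0], [0, -0.001, 0], [0, -0.001, 0]]}}

```text
time_s: 16.82
position: [0.6309, 0.1386, 0.1266]
tcp_rot: [[-0.002, 0.045, 0.999], [0.001, 0.999, -0.045], [-1.0, 0.001, -0.002]]
force: [-4.4, 0.4, 1.7]
opening: 0.643
```

```bash
python3 - <<'E'
from mv import *
rep()
E
```

```text
block in corner frame: gap back 1.9 side 4.4 mm z 0.1266 F shaker [-4.4  0.2  1.7] M [-0.2   0.75 -0.02] yaw -0.0448 down [-0.002   0.0014] op 0.643
```

{"method": "send_rows", "body": {"fingers": [0.5, 0.5, 0.5, 0.5, 0.5], "dp": [[0.5, 0, 0.1], [1, 0, 0.1], [1.5, -0.3, 0.1], [1.5, -0.3, 0.1], [1.5, -0.3, 0.1]], "turn": [[0, -0.001, 0], [0, -0.002, 0], [0, -0.002, 0], [0, -0.002, 0], [0, -0.002, 0]]}}

```text
time_s: 17.23
position: [0.6326, 0.1386, 0.1266]
tcp_rot: [[0.0, 0.045, 0.999], [0.002, 0.999, -0.045], [-1.0, 0.002, 0.0]]
force: [-2.8, 1.2, 2.3]
opening: 0.64
```

```bash
python3 - <<'E'
from mv import *
rep()
E
```

```text
block in corner frame: gap back 0.2 side 4.2 mm z 0.1266 F shaker [-2.8  1.1  2.3] M [ 0.01  0.84 -0.05] yaw -0.0452 down [0.0003 0.0021] op 0.64
```

{"method": "send_rows", "body": {"fingers": [0.5, 0.5, 0.5, 0.5, 0.5], "dp": [[0.4, 0, 0], [0.8, 0, 0], [1.2, 0, 0], [1.2, 0, 0], [1.2, 0, 0]], "turn": [[-0.002, 0, 0], [-0.002, 0, 0], [-0.002, 0, 0], [-0.002, 0, 0], [-0.002, 0, 0]]}}

```text
time_s: 17.65
position: [0.6327, 0.1386, 0.1266]
tcp_rot: [[-0.002, 0.045, 0.999], [-0.0, 0.999, -0.045], [-1.0, -0.0, -0.002]]
force: [-6.6, -0.5, 3.4]
opening: 0.643
```

```bash
python3 - <<'E'
from mv import *
rep()
E
```

```text
block in corner frame: gap back 0.1 side 4.2 mm z 0.1266 F shaker [-6.6 -0.8  3.4] M [-0.12  1.12  0.07] yaw -0.0446 down [-0.0021 -0.0003] op 0.643
```

Back rail reached: it stopped at an estimated gap of about 0.1 mm, and force is rising. Sliding along it to the side rail with only a light push.

{"method": "send_rows", "body": {"fingers": [0.5, 0.5, 0.5, 0.5, 0.5, 0.5, 0.5], "dp": [[0, 0.6, 0.1], [0.1, 1.2, 0.1], [0.1, 1.8, 0.1], [0.1, 2.4, 0.1], [0.15, 3, 0.1], [0.15, 3, 0.1], [0.15, 3, 0.1]], "turn": [[0, -0.002, 0], [0, -0.002, 0], [0, -0.002, 0], [0, -0.002, 0], [0, -0.002, 0], [0, -0.002, 0], [0, -0.002, 0]]}}

```text
time_s: 18.23
position: [0.6327, 0.1391, 0.1267]
tcp_rot: [[-0.001, 0.044, 0.999], [-0.004, 0.999, -0.044], [-1.0, -0.005, -0.001]]
force: [-4.8, -6.6, 2.3]
opening: 0.642
```

```bash
python3 - <<'E'
from mv import *
rep()
E
```

```text
block in corner frame: gap back 0.1 side 3.8 mm z 0.1267 F shaker [-4.5 -6.8  2.3] M [-1.22  0.99  0.01] yaw -0.0441 down [-0.0011 -0.0045] op 0.642
```

{"method": "send_rows", "body": {"fingers": [0.5, 0.5, 0.5, 0.5, 0.5, 0.5], "dp": [[-0.2, 0.8, 0.2], [-0.2, 1.6, 0.2], [-0.2, 2.4, 0.2], [-0.1, 3, 0.2], [-0.1, 3, 0.2], [-0.1, 3, 0.2]], "turn": [[0.002, 0, 0], [0.004, 0, 0], [0.004, 0, 0], [0.004, 0, 0], [0.004, 0, 0], [0.004, 0, 0]]}}

```text
time_s: 18.73
position: [0.6328, 0.1408, 0.1267]
tcp_rot: [[-0.001, 0.044, 0.999], [-0.003, 0.999, -0.044], [-1.0, -0.003, -0.001]]
force: [-3.6, -4.9, 0.3]
opening: 0.64
```

```bash
python3 - <<'E'
from mv import *
rep()
E
```

```text
block in corner frame: gap back 0.1 side 2.1 mm z 0.1267 F shaker [-3.3 -5.   0.3] M [-0.87  0.64 -0.04] yaw -0.0439 down [-0.0011 -0.0027] op 0.64
```

{"method": "send_rows", "body": {"fingers": [0.5, 0.5, 0.5, 0.5, 0.5, 0.5], "dp": [[0.1, 0.6, 0.1], [0.1, 1.2, 0.1], [0.1, 1.8, 0.1], [0.2, 2.4, 0.1], [0.2, 2.4, 0.1], [0.2, 2.4, 0.1]], "turn": [[0.003, 0, 0], [0.003, 0, 0], [0.003, 0, 0], [0.003, 0, 0], [0.003, 0, 0], [0.003, 0, 0]]}}

```text
time_s: 19.23
position: [0.6328, 0.1415, 0.1267]
tcp_rot: [[-0.002, 0.044, 0.999], [-0.003, 0.999, -0.044], [-1.0, -0.003, -0.002]]
force: [-4.7, -6.6, 1.9]
opening: 0.641
```

```bash
python3 - <<'E'
from mv import *
rep()
E
```

```text
block in corner frame: gap back 0.1 side 1.3 mm z 0.1267 F shaker [-4.4 -6.8  1.9] M [-1.02  0.87 -0.05] yaw -0.0437 down [-0.002  -0.0026] op 0.641
```

{"method": "send_rows", "body": {"fingers": [0.5, 0.5, 0.5, 0.5, 0.5, 0.5], "dp": [[-0.1, 0.8, 0.2], [-0.1, 1.6, 0.2], [0, 2.4, 0.2], [0, 2.8, 0.2], [0, 2.8, 0.2], [0, 2.8, 0.2]], "turn": [[0.003, -0.001, -0.001], [0.003, -0.001, -0.001], [0.003, -0.001, -0.001], [0.003, -0.001, -0.001], [0.003, -0.001, -0.001], [0.003, -0.001, -0.001]]}}

```text
time_s: 19.73
position: [0.6329, 0.143, 0.1267]
tcp_rot: [[-0.001, 0.044, 0.999], [-0.002, 0.999, -0.044], [-1.0, -0.002, -0.001]]
force: [-3.6, -5.0, -0.0]
opening: 0.642
```

```bash
python3 - <<'E'
from mv import *
rep()
s=bot.capture("side");crop(s,290,150,360,230,9,"s13")
E
```

```text
block in corner frame: gap back 0.1 side -0.2 mm z 0.1267 F shaker [-3.3 -5.1 -0. ] M [-0.94  0.69  0.07] yaw -0.0442 down [-0.0013 -0.002 ] op 0.642
```

View pics/s13.png

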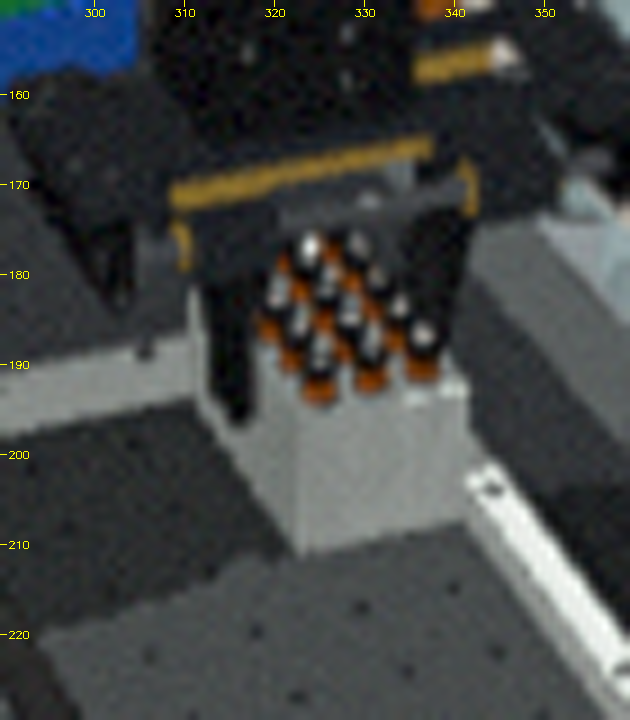

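Not clearly in contact with the side rail yet. I'll keep pressing with a light vertical load.

{"method": "send_rows", "body": {"fingers": [0.5, 0.5, 0.5, 0.5, 0.5, 0.5], "dp": [[0, 0.8, 0], [0, 1.6, 0], [0, 2.4, 0], [0, 2.4, 0], [0, 2.4, 0], [0, 2.4, 0]], "turn": [[0.002, -0.001, -0.001], [0.002, -0.001, -0.001], [0.002, -0.001, -0.001], [0.002, -0.001, -0.001], [0.002, -0.001, -0.001], [0.002, -0.001, -0.001]]}}

```text
time_s: 20.28
position: [0.6329, 0.143, 0.1267]
tcp_rot: [[-0.001, 0.044, 0.999], [-0.004, 0.999, -0.044], [-1.0, -0.004, -0.001]]
force: [-4.0, -7.7, 1.8]
opening: 0.644
```

```bash
python3 - <<'E'
from mv import *
rep()
E
```

```text
block in corner frame: gap back 0.1 side -0.1 mm z 0.1267 F shaker [-3.6 -7.8  1.8] M [-1.27  0.86  0.15] yaw -0.0443 down [-0.0009 -0.0041] op 0.644
```

{"method": "send_rows", "body": {"fingers": [0.5, 0.5, 0.5, 0.5, 0.5, 0.5], "dp": [[0.1, 1, 0.1], [0.1, 2, 0.1], [0.1, 3, 0.1], [0.1, 4, 0.1], [0.1, 4, 0.1], [0.1, 4, 0.1]], "turn": [[0.004, -0.001, -0.001], [0.004, -0.001, -0.001], [0.004, -0.001, -0.001], [0.004, -0.001, -0.001], [0.004, -0.001, -0.001], [0.004, -0.001, -0.001]]}}

```text
time_s: 20.78
position: [0.6329, 0.1431, 0.1268]
tcp_rot: [[-0.001, 0.044, 0.999], [-0.007, 0.999, -0.044], [-1.0, -0.007, -0.001]]
force: [-4.0, -11.8, 2.2]
opening: 0.645
```

```bash
python3 - <<'E'
from mv import *
rep()
E
```

```text
block in corner frame: gap back 0.1 side -0.3 mm z 0.1268 F shaker [ -3.4 -12.    2.2] M [-1.98  0.95  0.07] yaw -0.0441 down [-0.0012 -0.0069] op 0.645
```

{"method": "send_rows", "body": {"fingers": [0.5, 0.5, 0.5, 0.5, 0.5, 0.5], "dp": [[0.4, 2, 0], [0.8, 2, 0], [1.2, 2, 0], [1.4, 2, 0], [1.4, 2, 0], [1.4, 2, 0]], "turn": [[0.009, -0.001, -0.001], [0.009, -0.001, -0.001], [0.009, -0.001, -0.001], [0.009, -0.001, -0.001], [0.009, -0.001, -0.001], [0.009, -0.001, -0.001]]}}

```text
time_s: 21.28
position: [0.6329, 0.143, 0.1267]
tcp_rot: [[-0.004, 0.044, 0.999], [-0.002, 0.999, -0.044], [-1.0, -0.002, -0.004]]
force: [-7.5, -8.0, 2.4]
opening: 0.644
```

```bash
python3 - <<'E'
from mv import *
rep()
E
```

```text
block in corner frame: gap back 0.1 side -0.2 mm z 0.1267 F shaker [-7.2 -8.3  2.4] M [-1.23  1.11  0.03] yaw -0.0443 down [-0.0037 -0.0018] op 0.644
```

{"method": "send_rows", "body": {"fingers": [0.5, 0.5, 0.5, 0.5, 0.5, 0.5, 0.5, 0.5], "dp": [[1.6, 2.4, 0], [1.7, 2.4, 0], [1.7, 2.4, 0], [1.7, 2.4, 0], [1.7, 2.4, 0], [1.7, 2.4, 0], [1.7, 2.4, 0], [1.7, 2.4, 0]], "turn": [[0.006, -0.006, -0.001], [0.006, -0.006, -0.001], [0.006, -0.006, -0.001], [0.006, -0.006, -0.001], [0.006, -0.006, -0.001], [0.006, -0.006, -0.001], [0.006, -0.006, -0.001], [0.006, -0.006, -0.001]]}}

```text
time_s: 21.95
position: [0.6329, 0.143, 0.1266]
tcp_rot: [[-0.002, 0.044, 0.999], [-0.0, 0.999, -0.044], [-1.0, -0.0, -0.002]]
force: [-7.2, -7.2, 3.3]
opening: 0.641
```

```bash
python3 - <<'E'
from mv import *
from fit import *
rep()
s=bot.capture("side");t=bot.capture("top");rep();crop(s,285,150,365,230,8,"s14")
cv2.imwrite("pics/full14.png",s["img"]);crop(t,230,170,335,310,5,"t14")
# predicted seated block edges
q=Rs@np.array([-.028,-.0475,0])+co
x0,y0,k=285,150,8
im=cv2.resize(s["img"][150:230,285:365],None,fx=8,fy=8,interpolation=cv2.INTER_CUBIC)
for z in(.1,.15):
    P=[q+Rs@np.array([a,b,0])+[0,0,z] for a,b in((-.028,.0475),(.028,.0475),(.028,-.0475),(-.028,-.0475))]
    cv2.polylines(im,[((proj(s,P)-[x0,y0]+.5)*k).astype(int)],True,(0,255,0),1)
cv2.imwrite("pics/s14o.png",im)
E
```

```text
block in corner frame: gap back 0.1 side -0.2 mm z 0.1266 F shaker [-6.9 -7.5  3.3] M [-1.46  1.3   0.06] yaw -0.0442 down [-0.002  -0.0004] op 0.641
block in corner frame: gap back 0.1 side -0.2 mm z 0.1266 F shaker [-6.9 -8.   4.1] M [-1.5   1.28 -0.  ] yaw -0.0443 down [-0.002  -0.0004] op 0.64
```

View pics/s14o.png

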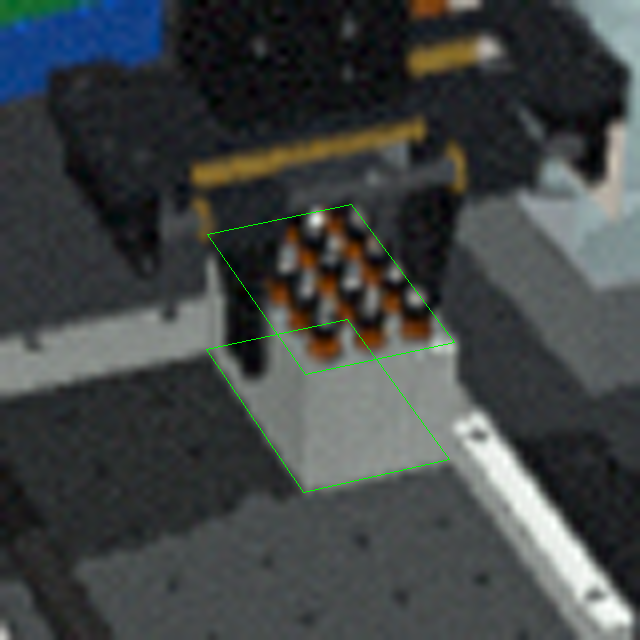

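View pics/full14.png

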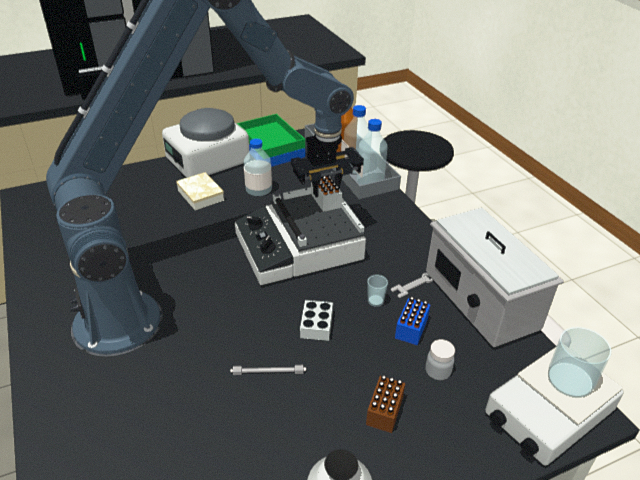

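View pics/t14.png

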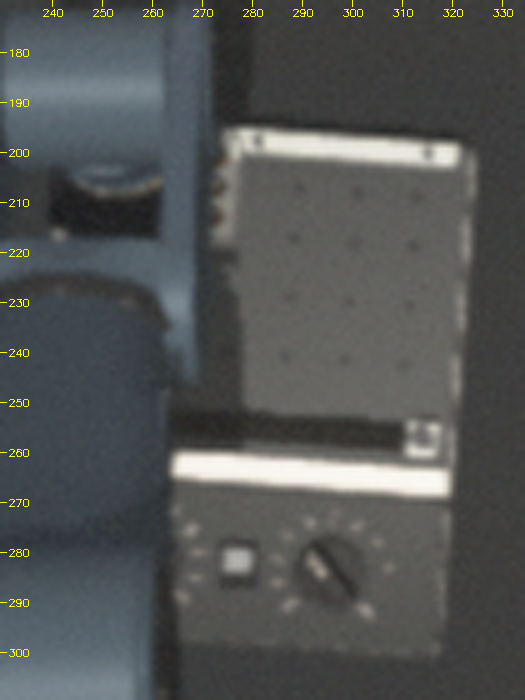

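The overlay fits the seated pose in both rails. I'll firm the press a little with less vertical load, to leave margin over friction on both rails.

{"method": "send_rows", "body": {"fingers": [0.5, 0.5, 0.5, 0.5, 0.5, 0.5, 0.5, 0.5, 0.5, 0.5], "dp": [[2, 2.6, 0.1], [2.4, 3, 0.2], [2.8, 3.4, 0.2], [2.8, 3.4, 0.2], [2.8, 3.4, 0.2], [2.8, 3.4, 0.2], [2.8, 3.4, 0.2], [2.8, 3.4, 0.2], [2.8, 3.4, 0.2], [2.8, 3.4, 0.2]], "turn": [[0.005, -0.005, 0], [0.006, -0.006, 0], [0.006, -0.006, 0], [0.006, -0.006, 0], [0.006, -0.006, 0], [0.006, -0.006, 0], [0.006, -0.006, 0], [0.006, -0.006, 0], [0.006, -0.006, 0], [0.006, -0.006, 0]]}}

```text
time_s: 22.88
position: [0.6329, 0.143, 0.1266]
tcp_rot: [[-0.003, 0.044, 0.999], [-0.0, 0.999, -0.044], [-1.0, -0.001, -0.003]]
force: [-8.4, -10.7, 5.3]
opening: 0.643
```

```bash
python3 - <<'E'
from mv import *
rep()
s=bot.capture("side");rep()
draw(s,[(-.2485,-.053,.0985,np.radians(135)),(-.2485,-.163,.0985,np.radians(39))],(236,202,286,258),10,"ks9")
crop(s,285,150,365,230,8,"s15")
E
```

```text
block in corner frame: gap back 0.1 side -0.2 mm z 0.1266 F shaker [ -7.9 -11.1   5.3] M [-1.82  1.61 -0.09] yaw -0.0436 down [-0.003  -0.0004] op 0.643
block in corner frame: gap back 0.0 side -0.2 mm z 0.1267 F shaker [ -9.1 -10.1   6. ] M [-1.88  1.56 -0.11] yaw -0.0436 down [-0.0029 -0.0004] op 0.638
```

View pics/s15.png

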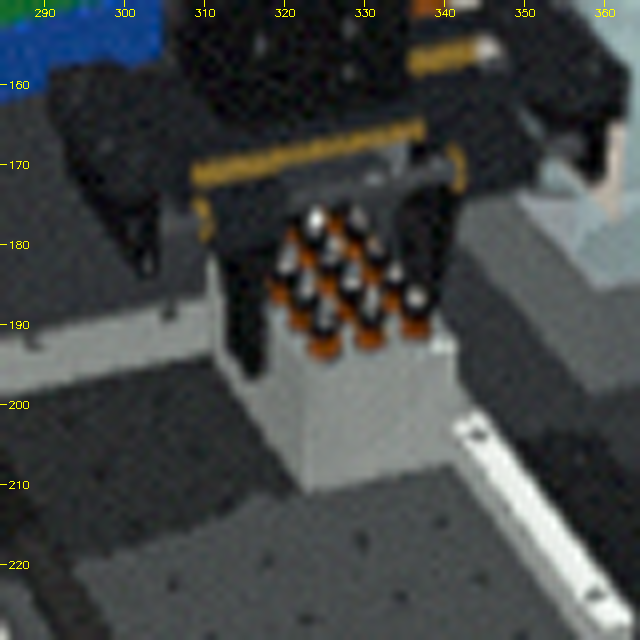

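View pics/ks9.png

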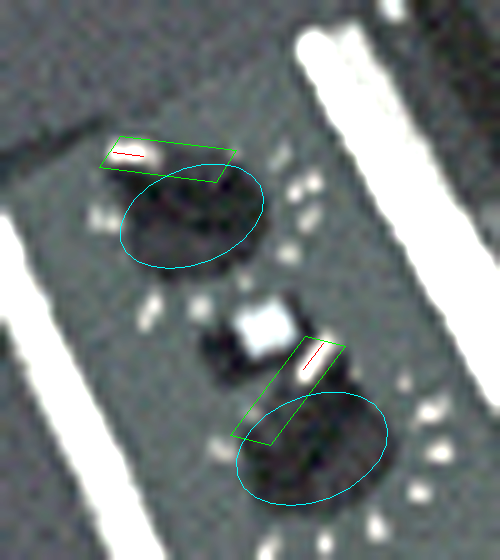

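The block is flat and held at both rails with about 9 N and 10 N. The speed pointer is at zero and the timer is unchanged. Handing in.

```bash
python3 -c "
from rig import bot
print(bot.hand_in())
from mv import rep
rep()"
```

```text
the job is handed in; nothing more can be done
None
the job is handed in; nothing more can be done
```

The job is handed in at about 23 s of robot time, with the vial block still gripped and pressed into the corner.

- **Speed knob:** I turned it counter-clockwise about 73° onto its stop. The moment about its axis jumped to about 0.64 N·m there and the pads began to slip. The last picture shows its pointer at the zero mark. The timer pointer shows where it was at the start.
- **Vial block:** I gripped it across its 56 mm width, set it flat on the platform, slid it lightly to the back rail, then along it to the side rail.
    - **Position:** the last readings put it 0 mm from the back rail and −0.2 mm from the side rail. The camera calibration is only good to about 2 mm, so I relied on the contact forces.
    - **Contact:** push forces are about 9 N on the back-rail side and 10 N on the side-rail side. Part of each goes into platform friction, so the load on each rail is lower. It did not move when I pushed harder.
    - **Alignment:** its yaw is within about 2 mrad of the rails and its tilt about 3 mrad.
- **Other things on the bench:** in the last full picture, nothing in view had moved.

No check failed. The side-rail contact was the least clear, because the slide along the back rail kept sticking. I took it as contact only once 12 N moved the block no further than about 0.1 mm, where 5 to 7 N had been enough to slide it before.

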